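# Square the trimming board's fence with a try square

### The arm

A 6-joint arm with a two-finger parallel gripper is mounted at the origin on a cart in front of the work surface, level with it; the furniture and walls round the work are solid. World frame = base frame: x ahead of the robot, y to its left, z up, the work surface at z = 0. Lengths are in mm, angles in rad, forces in N, time in s.
With the tool pointing down it reaches from about 275 to 750 mm from the base axis. Payload 10.2 kg.
Tool frame: the origin (TCP) lies at the very end of the fingers, on their centre line; the grasp point (between the pads) lies 19 mm behind it; y points along the fingers, x is the direction in which the jaws open and shut, and the axes are right-handed (so a half turn about y gives the same grasp; the last joint's range is limited). The gripper opens to 85 mm and grips with 20 to 120 N. Pads are 22 mm wide; open, the fingers measure 114 mm over their backs; the gripper's body (76 mm by 85 mm) begins 54 mm behind the grasp point. The pads swing forward as they close: fully open they stand 13 mm farther back than shut.
Start: joints at [1.064, 0.313, 1.498, -0, 1.331, -0.223], TCP at [147.016, 504.002, 231.294] pointing down, gripper open.
Joint ranges: [-2.94, 2.94], [-0.97, 2.17], [0.19, 2.56], [-1.23, 4.37], [0.02, 3.11], [-2.88, 2.88]. Speed limits (rad/s): [2.39, 2.39, 3.01, 3.14, 3.14, 3.14].

### API

Orientations are given as a unit quaternion [w, x, y, z].
In Python, from rig import telemetry, imaging, ctrl gives the robot as it stands.
- The arm moves only by the shell command python3 -m handwheel 'ROWS' [FORCE]. ROWS is JSON, a list of rows, each an object with "delta_pos": the shift along the tool's x, y, z in cm, a list of three; "twist": the turn, a rotation vector about the tool's x, y, z in rad, a list of three; "jaw": the opening, from 0 (shut) to 1 (fully open). A call has exactly 10 rows; each row is the pose to reach, as a shift and turn from the pose commanded when the call began, along the tool's axes at that moment; what a row does not reach only later rows make up. A row lasts 1/12 s, in which the tool goes at most 41.7 mm and 7.16 degrees, less where a joint would pass 70% of its speed; a pose out of reach is approached as far as the arm can. A call with a gripper value outside its range is refused whole. The fingers move at their own pace and stop on an object; FORCE is the grip in N (left out, the last holds). Time passes only in rows, so rows that repeat a pose let the fingers close, or fill a call up. It gives the time, the measured TCP pose, the force and the opening at its end, in the units of the state.
- telemetry.sense(): the state, without advancing time (a new reading comes with each control period).
- imaging.capture(name): name is "scene" or "top"; returns a dict with "frame" (480x640x3 uint8, red, green, blue), "z_map" (480x640 float32, mm along the optical axis (not along the pixel's ray), 0 where there is no reading), "fx", "fy", "cx", "cy" (pixels), "D" ([k1, k2, p1, p2, k3] as OpenCV has them; the pictures are not rectified), "rvec" (rotation vector, rad) and "tvec" (3), from world to camera coordinates, as OpenCV has them. Camera axes: x right, y down, z forward; pixel columns grow to the right and rows downward; lengths in mm; the calibration is good to about 2 mm. A picture is of the moment at which its call begins.
- ctrl.finish_job(): hands the job in, once; it reports no verdict.
The state is a dict: "time_s": time; "joints": joint angles; "dq": joint speeds; "tau": joint torques, N m; "eef_pos": TCP position; "ee_rot": TCP orientation; "force": force on the tool from outside, world axes, zero at the start; "wrist_torque": the same for the moment, N m; "grip_width": opening from 0.0 (shut) to 1.0 (fully open).
Only numpy, scipy, OpenCV 4.12 (cv2) and the standard library are available. Lean on these libraries where they do the work, as an engineer would, in place of code of your own. Each camera call takes 0.05 s, during which the arm holds its last target.

### The job

The fence of the trimming board has been knocked out of square. True it up with the try square: bed the square's stock flush along the board's steel right-hand edge with the blade across the mat in front of the fence, bring blade and fence together until the fence lies flush along the blade's outer edge, then lock the fence by pressing its clamp lever right down. Leave the square bedded against edge and fence so that I can check it for light, and leave the other things where they are.

Things in the scene. Friction and masses are not known exactly. Their poses are not given: they have to be found in the camera images.
- board: Trimming board screwed to the bench: light wood, green cutting mat, steel strip along its right (-y) edge. 150 mm (its x, away from robot) x 220 mm (its y) x 19 mm thick. Origin: centre of its underside, on the bench. The upright steel edge is the plane y = -110 mm here, from x = -75 to +75 mm.
- board_edge (a point): Middle of the board's steel right-hand edge, at its top, 19 mm above the bench; axes as the board's. The square's stock goes against this edge from the right, standing on the bench. An inner finger holding the stock must stay more than 19 mm above the bench here.
- fence: Swing fence on the board: pale aluminium bar 22 mm thick, 0.5 to 22.5 mm above the mat. Origin: on its pivot axis, at the mat's height (19 mm); the pivot is fixed at x = +38, y = -78 mm in the board's frame. y runs along the bar, from -22 to +163 mm; its working face, towards the robot, is x = -11 mm. Square: axes parallel to the board's. It starts with its left end leaning 0.10 to 0.30 rad towards the robot.
- fence_tip (a point): Left, free end of the fence's working face, 163 mm from the pivot, half-way up. With the clamp up the fence turns stiffly both ways, also past square (0.2 N m, about 2 N at 93 mm from the pivot), and stays where left; clamped it holds over 2 N m.
- square_stock (a point): Centre of the loose try square's stock, a dark steel bar with a brass inner face: 100 mm long (x), 22 mm thick (y), 44 mm high (z); it stands on the bench, this point 22 mm up. Brass face: y = +11 mm; the blade leaves it towards +y near the +x end. 0.35 to 0.65 kg in all, stable on the stock alone. Starts right of the board, blade to the left, yaw within 0.4 rad. Grasp across the 22 mm, between middle and -x end.
- blade_edge (a point): Middle of the free blade's outer edge: 50 mm along x and 73.5 mm along y from square_stock (in its axes). Light alloy blade 125 mm long from the brass face, 26 mm wide (x = +24 to +50 mm), 4 mm thick, underside 20 mm above the bench, so it passes 1 mm above the mat. Bedded, square_stock lies at x = -23, y = -121 mm in the board's frame, axes parallel to it.
- blade_tip (a point): Free end of the blade's outer edge: 50 mm along x and 136 mm along y from square_stock. Slid along the edge towards the fence, the tip meets the leaning fence first and swings it; once the fence lies along the blade its pivot stops further travel and the push rises sharply.
- knife: Bystander: dark grey snap-off cutter, 19 x 150 x 17 mm, left of the board; origin at its underside.
- strip: Bystander: white terminal strip, 18 x 72 x 17 mm, behind the board; origin at its underside.
- pen: Bystander: black felt marker, 16 x 136 x 16 mm, right of the square; origin at its underside.
- spanner_a: Bystander: open-ended spanner, 43 x 154 x 7 mm, right of the square; origin at its underside.
- carton: Bystander: small white and red carton, 40 x 62 x 24 mm, right of the square, near the water bath; origin at its underside.
- tape: Bystander: roll of black tape, 66 mm across, 19 mm high, right of the square; origin at its underside.
- clamp (a joint): Clamp lever on the fence: 0 = up (40 degrees above level), 0.70 = right down, lying along the bar; starts at 0 to 0.1. It hinges on a level pin across the bar, 130 mm from the fence's pivot and 33 mm above the mat, and points from there towards the pivot. It stays where left. Pushed down, its cam jams the fence on the board: about 2 N, then 8 N over the last 0.2 rad, 50 mm from the pin.
- clamp_tip (a point): Top of the clamp lever's red end, 76 mm from the pin; black lever 12 mm wide, 8 mm thick. When the lever is right down this point is 39 mm above the mat (58 mm above the bench). Press from above some 45 mm from the pin; a push on the very end slips off.

How it is judged (in metres and radians):
At the end, for the whole second after the job is handed in: Square level on the bench, let go, at rest: stock parallel to the steel edge within 0.015 rad and within 1.5 mm of it; fence parallel to the blade within 0.015 rad, within 1.5 mm of its outer edge, square to the board within 0.02 rad, clamp lever past 0.6 rad; no bystander shifted over 15 mm (angle between the x axis of square_stock and the x axis of board, either way round below 0.015 rad and y of square_stock in the frame of board between -0.1226 and -0.1195 m and x of square_stock in the frame of board between -0.05 and 0 m and height (world z) of square_stock below 0.025 m and angle between square_stock's own z axis and vertical below 0.03 rad and angle between the x axis of fence and the x axis of square_stock, either way round below 0.015 rad and angle between the x axis of fence and the x axis of board, either way round below 0.02 rad and x of blade_edge in the frame of fence between -0.0125 and -0.0095 m and linear speed of square below 0.01 m/s and angular speed of square below 0.05 rad/s and value of joint clamp above 0.6 rad); the robot touches nothing.
It fails at once if another thing on the bench is shifted by more than 15 mm (distance of any of knife, strip, pen, spanner_a, carton, tape from where it was at the start of the episode above 0.015 m).
It also fails if it takes over 54 s, if anything falls off the work surface, if the arm or the gripper's body presses on something with over 40 N, if the wrist force passes 120 N, or if a joint passes its speed limit or range.

## Working session

There is one attempt and no reset: what is moved stays moved. The work goes in short steps, Python scripts to look and compute and a shell command to move; the robot and the scene stay as the last step left them, time stands still between calls to the robot, and variables do not carry over. Pictures are saved under pics/ and viewed, and the job is handed in when it is done.

```bash
ls; mkdir -p pics
python3 - <<'E'
from rig import telemetry, imaging, ctrl
import cv2,numpy as np
print(telemetry.sense())
for n in ("scene","top"):
    c=imaging.capture(n); np.savez(f"{n}0.npz",**c)
    cv2.imwrite(f"pics/{n}0.png",c["frame"][:,:,::-1])
    print(n,c["fx"],c["fy"],c["cx"],c["cy"],c["D"],c["rvec"],c["tvec"], (c["z_map"]>0).mean())
E
```

```text
pics
{'time_s': 0.0, 'joints': array([ 1.06362423e+00,  3.13435797e-01,  1.49847428e+00, -1.68226231e-05,
        1.33098554e+00, -2.23442350e-01]), 'dq': array([-0.00093822,  0.00077069, -0.00038521, -0.00093927, -0.00044082,
       -0.00106436]), 'tau': array([ 1.84128214e-03, -4.12255740e+01, -2.59744942e+01, -9.23185053e-05,
        4.16907744e-03, -3.38397939e-06]), 'eef_pos': array([146.87081553, 503.75769589, 230.72834109]), 'ee_rot': array([-0.56547765,  0.56586396,  0.42386506, -0.42470157]), 'force': array([ 0.56665099,  0.61360093, -0.13173727]), 'wrist_torque': array([-0.00532807, -0.01945626, -0.03626046]), 'grip_width': 0.9998950054794394}
scene 527.7186291360853 527.7186291360853 315.2014306569628 239.48479409407955 [0.00087258 0.         0.         0.         0.        ] [ 0.38680392 -2.91942887  0.82469298] [ 469.522206    324.53538164 1377.90599362] 0.9959505208333334
top 549.0053262915333 549.0053262915333 328.69327964859735 245.337770724724 [-0.17390924  0.          0.          0.          0.        ] [ 2.13716426 -2.16917979  0.15008461] [-183.85982392  527.81642812 1299.7228934 ] 0.9958919270833333
```

```bash
python3 -m handwheel --help 2>&1 | head -20
```

```text
invalid input: not JSON, or not a number
```

View pics/scene0.png

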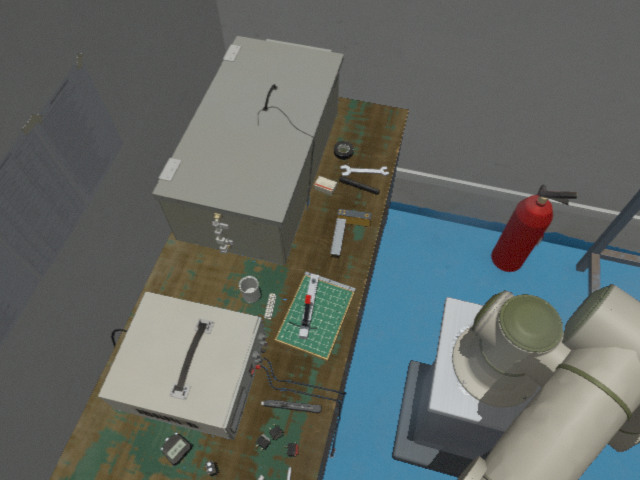

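View pics/top0.png

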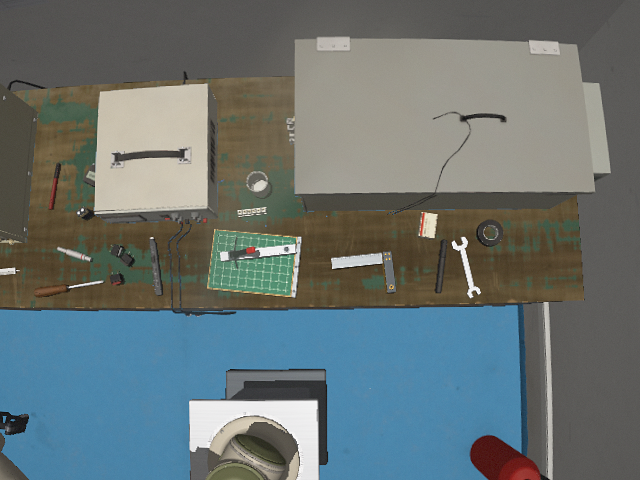

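```bash
cat > h.py <<'E'
import numpy as np,cv2
def load(n):
    return dict(np.load(n+".npz"))
def KR(c):
    K=np.array([[c["fx"],0,c["cx"]],[0,c["fy"],c["cy"]],[0,0,1.]],float)
    R,_=cv2.Rodrigues(np.asarray(c["rvec"],float)); return K,R,np.asarray(c["tvec"],float).reshape(3)
def ray(c,uv):
    K,R,t=KR(c)
    n=cv2.undistortPoints(np.asarray(uv,float).reshape(-1,1,2),K,np.asarray(c["D"],float)).reshape(-1,2)
    d=np.c_[n,np.ones(len(n))]@R
    return -R.T@t,d
def onplane(c,uv,z):
    o,d=ray(c,uv); s=(z-o[2])/d[:,2]; return o+d*s[:,None]
def proj(c,P):
    K,R,t=KR(c)
    return cv2.projectPoints(np.asarray(P,float).reshape(-1,1,3),np.asarray(c["rvec"],float),t,K,np.asarray(c["D"],float))[0].reshape(-1,2)
def zpts(c):
    v,u=np.mgrid[0:480,0:640]; uv=np.c_[u.ravel(),v.ravel()]
    o,d=ray(c,uv); return (o+d*c["z_map"].reshape(-1,1)).reshape(480,640,3)
E
python3 - <<'E'
from h import *
c=load("top0"); s=load("scene0")
f=c["frame"][:,:,::-1]
cv2.imwrite("pics/topc.png",cv2.resize(f[215:310,195:395],None,fx=4,fy=4,interpolation=cv2.INTER_CUBIC))
g=s["frame"][:,:,::-1]
cv2.imwrite("pics/scc.png",cv2.resize(g[195:370,260:390],None,fx=3.4,fy=3.4,interpolation=cv2.INTER_CUBIC))
E
```

```text
(no output)
```

View pics/topc.png

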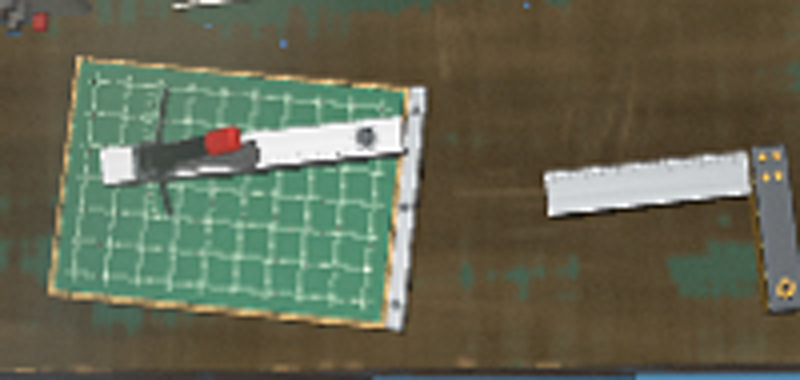

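View pics/scc.png

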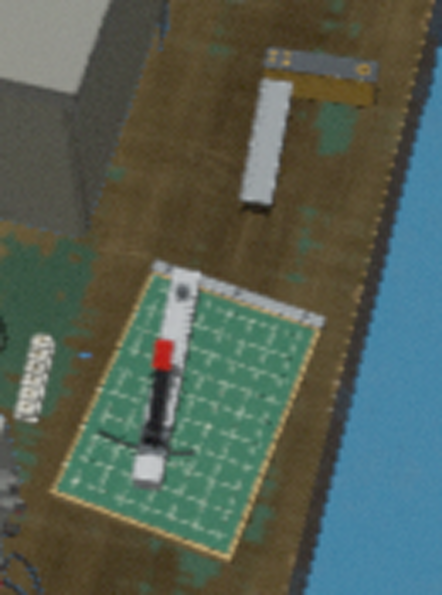

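Run:
```python
from h import *
c=load("top0"); s=load("scene0")
P=zpts(c)
corn=np.array([[78,57],[426,87],[402,331],[50,294]],float)
corn=(corn+.5)/4-.5+[195,215]
B=onplane(c,corn,19); print("board corners",B.round(1)); 
print([np.linalg.norm(B[i]-B[i-1]).round(1) for i in range(4)], B.mean(0))
corn2=np.array([[155,262],[325,320],[230,558],[52,490]],float); corn2=(corn2+.5)/3.4-.5+[260,195]
B2=onplane(s,corn2,19); print(B2.round(1),B2.mean(0),[np.linalg.norm(B2[i]-B2[i-1]).round(1) for i in range(4)])
for (u,v) in [(220,260),(250,275),(290,285),(280,248),(250,300),(330,290),(388,265),(350,262)]:
    w=P[v-2:v+3,u-2:u+3].reshape(-1,3); print(u,v,w.mean(0).round(1),w.std(0).round(1))
sq=np.array([[752,150],[784,146],[800,306],[769,311]],float) ; sq=(sq+.5)/4-.5+[195,215]
print("stock z44",onplane(c,sq,44).round(1))
bl=np.array([[544,172],[750,152],[752,194],[549,216]],float); bl=(bl+.5)/4-.5+[195,215]
print("blade z24",onplane(c,bl,24).round(1))
st2=np.array([[267,48],[377,62],[375,82],[264,68]],float); st2=(st2+.5)/3.4-.5+[260,195]
print("stock scene",onplane(s,st2,44).round(1))
fe=np.array([[101,150],[400,118],[405,151],[105,186]],float); fe=(fe+.5)/4-.5+[195,215]
print("fence z41.5",onplane(c,fe,41.5).round(1))
```

```text
board corners [[ 572.9   93.1   19. ]
 [ 550.7 -124.    19. ]
 [ 400.5 -108.    19. ]
 [ 425.5  108.9   19. ]]
[np.float64(148.3), np.float64(218.3), np.float64(151.0), np.float64(218.4)] [487.40722163  -7.48846468  19.        ]
[[ 550.  -124.5   19. ]
 [ 400.2 -108.5   19. ]
 [ 424.7  107.    19. ]
 [ 572.7   90.1   19. ]] [486.90285251  -8.965849    19.        ] [np.float64(215.8), np.float64(150.7), np.float64(216.9), np.float64(148.9)]
220 260 [493.9  75.9  26.6] [ 3.2  5.2 10.5]
250 275 [452.4  -5.1  72.3] [ 22.2  36.9 262.8]
290 285 [430.9 -95.7  18.5] [3.4 3.3 2.9]
280 248 [519.5 -73.5  41.4] [3.5 3.4 2.3]
250 300 [392.2  -9.8 108.1] [ 14.3  51.8 369. ]
330 290 [ 418.4 -193.4   -1.4] [3.5 3.5 2.9]
388 265 [ 474.1 -334.1   42.9] [3.5 3.5 3. ]
350 262 [ 484.8 -243.3   23.8] [3.6 3.5 3.1]
stock z44 [[ 505.5 -321.9   44. ]
 [ 507.6 -341.4   44. ]
 [ 410.7 -348.3   44. ]
 [ 408.  -329.5   44. ]]
blade z24 [[ 496.2 -196.    24. ]
 [ 506.7 -322.7   24. ]
 [ 480.8 -323.2   24. ]
 [ 469.2 -198.7   24. ]]
stock scene [[ 508.4 -343.7   44. ]
 [ 411.3 -353.8   44. ]
 [ 408.5 -332.7   44. ]
 [ 505.8 -322.2   44. ]]
fence z41.5 [[ 511.5   73.5   41.5]
 [ 528.5 -109.1   41.5]
 [ 508.3 -112.    41.5]
 [ 489.4   70.8   41.5]]
```

```bash
cat >> h.py <<'E'
def edgefit(c,p,q,z,hw=3.0,m=0.12,ch=None):
    """refine the edge between px p,q: gradient peak on perpendicular profiles, fit line on plane z -> world pts"""
    p=np.array(p,float);q=np.array(q,float);t=(q-p)/np.linalg.norm(q-p);n=np.array([-t[1],t[0]])
    im=c["frame"].astype(np.float32)
    L=np.linalg.norm(q-p);ss=np.arange(m*L,(1-m)*L,1.0);oo=np.arange(-hw,hw+.01,.1)
    X=p+ss[:,None,None]*t+oo[None,:,None]*n
    I=cv2.remap(im,X[...,0].astype(np.float32),X[...,1].astype(np.float32),cv2.INTER_CUBIC)
    if ch is not None: I=I@np.array(ch,np.float32)[:,None]
    I=I.mean(0) if 0 else cv2.GaussianBlur(I,(9,1),0).reshape(len(ss),len(oo),-1)
    g=np.sqrt((np.gradient(I,axis=1)**2).sum(2))
    k=g.argmax(1); w=g[np.arange(len(ss)),k]
    # centroid of gradient around peak
    off=np.array([ (oo[max(0,i-8):i+9]*g[j,max(0,i-8):i+9]).sum()/g[j,max(0,i-8):i+9].sum() for j,i in enumerate(k)])
    pts=p+ss[:,None]*t+off[:,None]*n
    W=onplane(c,pts,z)[:,:2]
    vx,vy,x0,y0=cv2.fitLine(W.astype(np.float32),cv2.DIST_HUBER,0,0.5,0.01).ravel()
    r=(W-[x0,y0])@np.array([-vy,vx])
    return np.array([x0,y0]),np.array([vx,vy]),np.abs(r).mean()
def inter(a,b):
    s=np.linalg.solve(np.c_[a[1],-b[1]],b[0]-a[0]); return a[0]+s[0]*a[1]
def quad(c,crop,sc,off,z):
    px=(np.array(crop,float)+.5)/sc-.5+off
    E=[edgefit(c,px[i],px[(i+1)%4],z) for i in range(4)]
    return E,np.array([inter(E[i-1],E[i]) for i in range(4)])
E
python3 - <<'E'
from h import *
c=load("top0"); s=load("scene0")
for n,cc in(("top",c),("scene",s)):
    o,_=ray(cc,[[0,0]]);print(n,"cam",o.round())
T=(4,[195,215]);S=(3.4,[260,195])
def rep(name,E,C):
    print(name,C.round(1).tolist(),"ctr",C.mean(0).round(1));
    for e in E:
        a=np.arctan2(e[1][1],e[1][0]); a=(a+np.pi/4)%(np.pi/2)-np.pi/4
        print("   ang %.4f res %.2f"%(a,e[2]))
rep("board top",*quad(c,[[78,57],[426,87],[402,331],[50,294]],*T,19))
rep("board scene",*quad(s,[[155,262],[325,320],[230,558],[52,490]],*S,19))
rep("stock top",*quad(c,[[752,150],[784,146],[800,306],[769,311]],*T,44))
rep("stock scene",*quad(s,[[267,48],[377,62],[375,82],[264,68]],*S,44))
rep("blade top",*quad(c,[[544,172],[750,152],[752,194],[549,216]],*T,24))
rep("blade scene",*quad(s,[[240,203],[260,82],[294,82],[271,207]],*S,24))
rep("fence top",*quad(c,[[101,150],[400,118],[405,151],[105,186]],*T,41.5))
# bench front edge & pen
print(onplane(c,[[300,307],[390,305],[300,310]],0).round(1)); print(onplane(c,[[441,240],[439,292],[190,300]],0).round())
E
```

```text
top cam [ 345. -185. 1360.]
scene cam [ 320.  550. 1349.]
board top [[574.5, 94.19999694824219], [548.5, -123.19999694824219], [401.0, -107.5999984741211], [424.6000061035156, 111.30000305175781]] ctr [487.1  -6.3]
   ang -0.1191 res 1.35
   ang -0.1053 res 0.40
   ang -0.1075 res 0.52
   ang -0.1138 res 0.51
board scene [[550.2000122070312, -127.80000305175781], [400.0, -110.9000015258789], [424.20001220703125, 108.9000015258789], [574.5, 92.69999694824219]] ctr [487.2  -9.3]
   ang -0.1122 res 0.33
   ang -0.1097 res 0.23
   ang -0.1073 res 0.58
   ang -0.1100 res 0.92
stock top [[496.3999938964844, -319.6000061035156], [509.8999938964844, -341.5], [421.20001220703125, -349.29998779296875], [404.70001220703125, -332.1000061035156]] ctr [ 458.1 -335.6]
   ang 0.5550 res 2.27
   ang 0.0882 res 1.16
   ang 0.7637 res 1.90
   ang 0.1354 res 1.17
stock scene [[507.29998779296875, -345.6000061035156], [421.79998779296875, -354.0], [407.70001220703125, -335.0], [506.70001220703125, -320.8999938964844]] ctr [ 460.9 -338.9]
   ang 0.0980 res 1.09
   ang 0.6384 res 2.47
   ang 0.1414 res 2.7
[... 278 characters left out ...]
68 res 0.37
   ang 0.1109 res 0.42
blade scene [[496.0, -199.0], [508.20001220703125, -324.29998779296875], [480.6000061035156, -327.29998779296875], [469.0, -200.39999389648438]] ctr [ 488.4 -262.7]
   ang 0.0972 res 0.50
   ang 0.1076 res 0.32
   ang 0.0913 res 0.31
   ang 0.0532 res 0.36
fence top [[512.5999755859375, 75.5999984741211], [529.5, -110.9000015258789], [508.79998779296875, -107.5999984741211], [488.70001220703125, 71.0999984741211]] ctr [509.9 -17.9]
   ang 0.0905 res 1.50
   ang -0.1576 res 0.97
   ang 0.1116 res 0.97
   ang 0.1837 res 0.20
[[ 377.4 -118.8    0. ]
 [ 378.8 -341.3    0. ]
 [ 370.  -118.7    0. ]]
[[ 539. -475.    0.]
 [ 409. -465.    0.]
 [ 397.  156.    0.]]
```

```bash
cat >> h.py <<'E'
from scipy.spatial.transform import Rotation as Ro
def toolR(q): return Ro.from_quat([q[1],q[2],q[3],q[0]])
def goal(yawx,p,cur_p,cur_q):
    """tool down (y=-z), tool x at angle yawx. returns delta cm in tool axes, twist"""
    x=np.array([np.cos(yawx),np.sin(yawx),0]);y=np.array([0,0,-1.]);z=np.cross(x,y)
    G=Ro.from_matrix(np.c_[x,y,z]);R=toolR(cur_q)
    return R.inv().apply(np.array(p)-cur_p)/10,(R.inv()*G).as_rotvec()
E
python3 - <<'E'
from h import *
from rig import telemetry
s=telemetry.sense()
M=toolR(s["ee_rot"]).as_matrix();print(M.round(3)); 
for yaw in (np.pi/2+.097,-np.pi/2+.097):
    d,t=goal(yaw,[439,-340,100],np.array([147.016,504.002,231.294]),s["ee_rot"]);print(yaw,d.round(2),t.round(3))
E
```

```text
[[ 0.28  -0.001 -0.96 ]
 [ 0.96  -0.001  0.28 ]
 [-0.001 -1.     0.   ]]
1.6677963267948965 [-72.83  13.2  -51.67] [-0.    -0.381 -0.001]
-1.4737963267948966 [-72.83  13.2  -51.67] [ 2.000e-03  2.761e+00 -1.000e-03]
```

```bash
python3 -m handwheel '[{"delta_pos":[-3.3,0.3,-2.8],"twist":[0,-0.03,0],"jaw":1},{"delta_pos":[-6.6,0.6,-5.6],"twist":[0,-0.06,0],"jaw":1},{"delta_pos":[-9.9,0.9,-8.5],"twist":[0,-0.1,0],"jaw":0.9},{"delta_pos":[-13.2,1.2,-11.3],"twist":[0,-0.14,0],"jaw":0.8},{"delta_pos":[-16.5,1.5,-14.1],"twist":[0,-0.18,0],"jaw":0.7},{"delta_pos":[-19.8,1.8,-17],"twist":[0,-0.22,0],"jaw":0.7},{"delta_pos":[-23.1,2.1,-19.8],"twist":[0,-0.26,0],"jaw":0.7},{"delta_pos":[-26.4,2.4,-22.6],"twist":[0,-0.3,0],"jaw":0.7},{"delta_pos":[-29.7,2.7,-25.4],"twist":[0,-0.34,0],"jaw":0.7},{"delta_pos":[-32,3,-27.5],"twist":[0,-0.381,0],"jaw":0.7}]' 40
cat > g.py <<'E'
import sys
from h import *
from rig import telemetry
s=telemetry.sense(); a=list(map(float,sys.argv[1:]))
R=toolR(s["ee_rot"]);M=R.as_matrix()
print("t %.2f p %s yawx %.4f F %s Tq %s w %.3f tilt %s"%(s["time_s"],s["eef_pos"].round(2),np.arctan2(M[1,0],M[0,0]),s["force"].round(1),s["wrist_torque"].round(2),s["grip_width"],M[:2,1].round(4)))
if len(a)==4:
    d,t=goal(a[0],a[1:],s["eef_pos"],s["ee_rot"]);print("d",d.round(2),"tw",t.round(3))
E
python3 g.py 1.668 439 -340 130
```

```text
time_s: 0.93
eef_pos: [318.8, 123.6, 201.9]
ee_rot: [-0.474, 0.475, 0.524, -0.524]
force: [2.1, -0.4, -0.4]
grip_width: 0.697
t 0.93 p [318.79 123.6  201.86] yawx 1.6702 F [ 2.1 -0.4 -0.4] Tq [ 0.03 -0.05 -0.  ] w 0.697 tilt [0.0006 0.0001]
d [-47.32   7.19  -7.36] tw [0.001 0.002 0.   ]
```

```bash
python3 -m handwheel '[{"delta_pos":[-4,0.4,-0.6],"twist":[0,0,0],"jaw":0.7},{"delta_pos":[-8,0.8,-1.2],"twist":[0,0,0],"jaw":0.7},{"delta_pos":[-12,1.2,-1.8],"twist":[0,0,0],"jaw":0.7},{"delta_pos":[-16,1.6,-2.4],"twist":[0,0,0],"jaw":0.7},{"delta_pos":[-20,2,-3],"twist":[0,0,0],"jaw":0.7},{"delta_pos":[-24,2.4,-3.6],"twist":[0,0,0],"jaw":0.7},{"delta_pos":[-28,2.8,-4.2],"twist":[0,0,0],"jaw":0.7},{"delta_pos":[-32,3.2,-4.8],"twist":[0,0,0],"jaw":0.7},{"delta_pos":[-36,3.6,-5.4],"twist":[0,0,0],"jaw":0.7},{"delta_pos":[-40,4,-6],"twist":[0,0,0],"jaw":0.7}]'
python3 g.py 1.668 439 -340 70
```

```text
time_s: 1.77
eef_pos: [417.1, -268.8, 161.3]
ee_rot: [-0.475, 0.475, 0.524, -0.524]
force: [1.0, 0.0, 1.1]
grip_width: 0.695
t 1.77 p [ 417.11 -268.84  161.29] yawx 1.6674 F [1.  0.  1.1] Tq [0.04 0.02 0.01] w 0.695 tilt [-0.0004  0.0004]
d [-7.3   9.12 -1.5 ] tw [-0.    -0.001  0.   ]
```

```bash
python3 -m handwheel '[{"delta_pos":[-3,1.5,-0.7],"twist":[0,0,0],"jaw":0.7},{"delta_pos":[-6,3,-1.3],"twist":[0,0,0],"jaw":0.7},{"delta_pos":[-7.3,5,-1.5],"twist":[0,0,0],"jaw":0.7},{"delta_pos":[-7.3,7,-1.5],"twist":[0,0,0],"jaw":0.7},{"delta_pos":[-7.3,9,-1.5],"twist":[0,0,0],"jaw":0.7},{"delta_pos":[-7.3,11,-1.5],"twist":[0,0,0],"jaw":0.7},{"delta_pos":[-7.3,12.5,-1.5],"twist":[0,0,0],"jaw":0.7},{"delta_pos":[-7.3,13.5,-1.5],"twist":[0,0,0],"jaw":0.7},{"delta_pos":[-7.3,13.9,-1.5],"twist":[0,0,0],"jaw":0.7},{"delta_pos":[-7.3,13.9,-1.5],"twist":[0,0,0],"jaw":0.7}]'
python3 g.py 1.668 439 -340 22
python3 - <<'E'
from h import *
from rig import imaging
for n in ("scene","top"):
    c=imaging.capture(n); np.savez(f"{n}1.npz",**c); 
    u,v=proj(c,[[440,-320,20]])[0].astype(int)
    cv2.imwrite(f"pics/{n}1.png",cv2.resize(c["frame"][max(0,v-60):v+60,u-75:u+75,::-1],None,fx=4,fy=4,interpolation=cv2.INTER_CUBIC))
E
```

```text
time_s: 2.6
eef_pos: [439.1, -337.8, 22.3]
ee_rot: [-0.476, 0.475, 0.524, -0.524]
force: [-0.3, -0.2, 0.7]
grip_width: 0.702
t 2.60 p [ 439.06 -337.76   22.28] yawx 1.6680 F [-0.3 -0.2  0.7] Tq [0.03 0.   0.02] w 0.702 tilt [-0.0008  0.0009]
d [-0.22  0.03  0.03] tw [-0.001 -0.     0.001]
```

View pics/scene1.png

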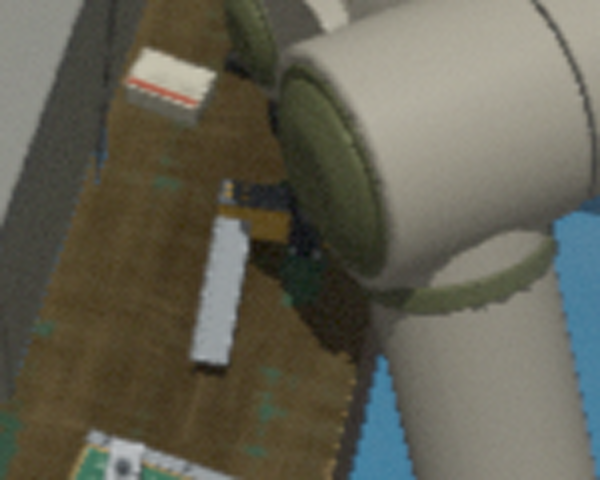

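View pics/top1.png

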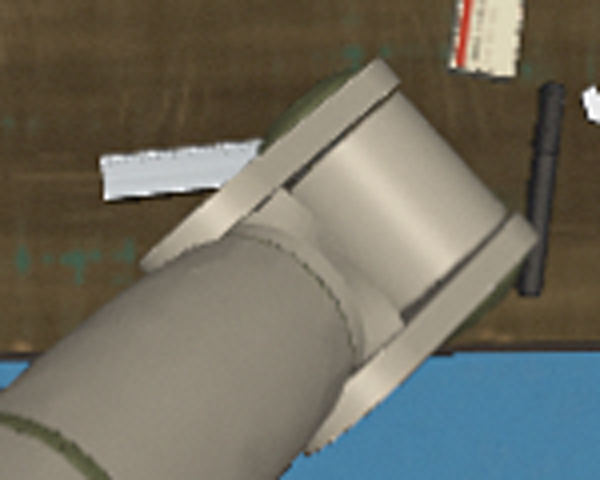

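The scene picture shows the black fingers straddling the dark stock at its robot end (about px 300,230 of the crop), with the blade free. Closing.

```bash
python3 -m handwheel '[{"delta_pos":[0,0,0],"twist":[0,0,0],"jaw":0.4},{"delta_pos":[0,0,0],"twist":[0,0,0],"jaw":0.2},{"delta_pos":[0,0,0],"twist":[0,0,0],"jaw":0.1},{"delta_pos":[0,0,0],"twist":[0,0,0],"jaw":0.1},{"delta_pos":[0,0,0],"twist":[0,0,0],"jaw":0.1},{"delta_pos":[0,0,0],"twist":[0,0,0],"jaw":0.1},{"delta_pos":[0,0,0],"twist":[0,0,0],"jaw":0.1},{"delta_pos":[0,0,0],"twist":[0,0,0],"jaw":0.1},{"delta_pos":[0,0,0],"twist":[0,0,0],"jaw":0.1},{"delta_pos":[0,0,0],"twist":[0,0,0],"jaw":0.1}]' 50
python3 g.py 1.668 439 -340 32
python3 - <<'E'
from h import *
# board frame -> world for TCP when stock at (sx,sy), grasp at -g
th=-.109;c,s=np.cos(th),np.sin(th);R=np.array([[c,-s],[s,c]])
for b in [(-54,-135),(-54,-121),(-23,-121)]:
  for g in (-20,):
    print(b,(np.array([487,-8])+R@np.array([b[0]+g,b[1]])).round(1))
E
```

```text
time_s: 3.53
eef_pos: [439.6, -338.5, 23.6]
ee_rot: [0.475, -0.476, -0.524, 0.524]
force: [-1.4, -1.8, 5.6]
grip_width: 0.245
t 3.53 p [ 439.57 -338.49   23.58] yawx 1.6680 F [-1.4 -1.8  5.6] Tq [-0.14  0.08 -0.01] w 0.245 tilt [ 0.0009 -0.0013]
d [-0.15 -0.84  0.07] tw [ 0.001  0.    -0.001]
(-54, -135) [ 398.8 -134.1]
(-54, -121) [ 400.3 -120.2]
(-23, -121) [ 431.1 -123.6]
```

```bash
python3 -m handwheel '[{"delta_pos":[0,-0.6,0.2],"twist":[0,0,0],"jaw":0.1},{"delta_pos":[0.5,-1.1,0.8],"twist":[0,0.02,0],"jaw":0.1},{"delta_pos":[2,-1.1,1.5],"twist":[0,0.05,0],"jaw":0.1},{"delta_pos":[4.5,-1.1,2.2],"twist":[0,0.08,0],"jaw":0.1},{"delta_pos":[7.5,-1.1,2.8],"twist":[0,0.11,0],"jaw":0.1},{"delta_pos":[10.5,-1.1,3.2],"twist":[0,0.14,0],"jaw":0.1},{"delta_pos":[13.5,-1.1,3.4],"twist":[0,0.17,0],"jaw":0.1},{"delta_pos":[16,-1.1,3.4],"twist":[0,0.19,0],"jaw":0.1},{"delta_pos":[17.8,-1.1,3.4],"twist":[0,0.2,0],"jaw":0.1},{"delta_pos":[18.4,-1.1,3.4],"twist":[0,0.206,0],"jaw":0.1}]'
python3 g.py 1.462 398.8 -134.1 24
python3 - <<'E'
from h import *
from rig import imaging
for n in ("scene","top"):
    c=imaging.capture(n); np.savez(f"{n}2.npz",**c); 
    u,v=proj(c,[[480,-50,20]])[0].astype(int)
    cv2.imwrite(f"pics/{n}2.png",cv2.resize(c["frame"][max(0,v-60):v+60,u-75:u+75,::-1],None,fx=5,fy=5,interpolation=cv2.INTER_CUBIC))
E
```

```text
time_s: 4.37
eef_pos: [385.9, -155.1, 33.6]
ee_rot: [0.528, -0.525, -0.472, 0.472]
force: [0.1, 0.3, -6.4]
grip_width: 0.246
t 4.37 p [ 385.87 -155.11   33.64] yawx 1.4623 F [ 0.1  0.3 -6.4] Tq [-0.07  0.18  0.01] w 0.246 tilt [-0.0024  0.0022]
d [ 2.23  0.97 -1.06] tw [-0.003  0.     0.002]
```

View pics/scene2.png

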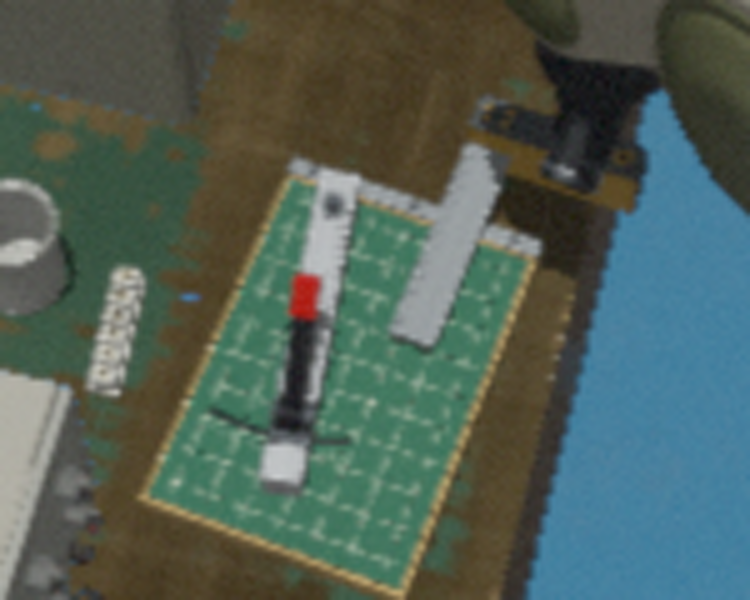

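View pics/top2.png

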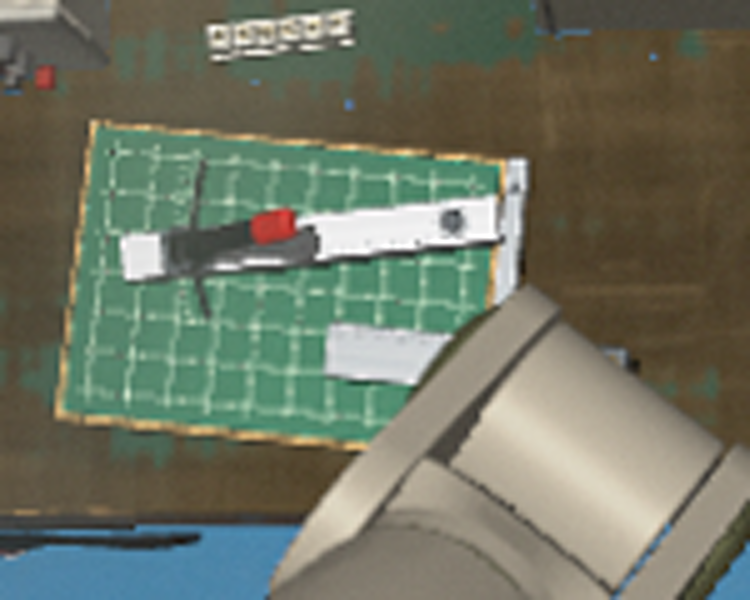

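Run:
```python
from h import *
th=-.109;C=np.array([487,-8]);R=np.array([[np.cos(th),-np.sin(th)],[np.sin(th),np.cos(th)]])
for n,pts in (("top",[[330,322],[326,372],[470,338]]),("scene",[[390,330],[435,347],[465,148]])):
    c=load(n+"2"); u,v=proj(c,[[480,-50,20]])[0].astype(int)
    px=(np.array(pts,float)+.5)/5-.5+[u-75,max(0,v-60)]
    W=onplane(c,px,34)[:,:2]; print(n,W.round(1).tolist(),"board",((W-C)@R).round(1).tolist())
t=np.array([385.87,-155.11]); print("tcp board",((t-C)@R).round(1))
```

```text
top [[469.7, -27.9], [445.4, -25.9], [461.0, -96.0]] board [[-15.0, -21.7], [-39.4, -22.3], [-16.3, -90.3]]
scene [[468.1, -30.1], [442.1, -26.7], [455.7, -149.6]] board [[-16.3, -24.1], [-42.6, -23.5], [-15.7, -144.1]]
tcp board [ -84.5 -157.2]
```

```bash
python3 -m handwheel '[{"delta_pos":[1,0,-0.4],"twist":[0,0,0],"jaw":0.1},{"delta_pos":[2,0,-0.8],"twist":[0,0,0],"jaw":0.1},{"delta_pos":[2.8,0,-1],"twist":[0,0,0],"jaw":0.1},{"delta_pos":[3,0,-1],"twist":[0,0,0],"jaw":0.1},{"delta_pos":[3,0.4,-1],"twist":[0,0,0],"jaw":0.1},{"delta_pos":[3,0.7,-1],"twist":[0,0,0],"jaw":0.1},{"delta_pos":[3,0.9,-1],"twist":[0,0,0],"jaw":0.1},{"delta_pos":[3,1,-1],"twist":[0,0,0],"jaw":0.1},{"delta_pos":[3,1.05,-1],"twist":[0,0,0],"jaw":0.1},{"delta_pos":[3,1.05,-1],"twist":[0,0,0],"jaw":0.1}]'
cat >> g.py <<'E'
th=-.109;C=np.array([487,-8]);B=np.array([[np.cos(th),-np.sin(th)],[np.sin(th),np.cos(th)]])
print("board tcp",((s["eef_pos"][:2]-C)@B).round(2),"board F",(s["force"][:2]@B).round(1))
E
python3 g.py
```

```text
time_s: 5.3
eef_pos: [400.6, -129.8, 23.6]
ee_rot: [0.527, -0.526, -0.472, 0.472]
force: [-3.0, -0.3, 1.5]
grip_width: 0.25
t 5.30 p [ 400.56 -129.76   23.57] yawx 1.4618 F [-3.  -0.3  1.5] Tq [ 0.05  0.53 -0.02] w 0.250 tilt [-0.0004 -0.0001]
board tcp [ -72.68 -130.44] board F [-3.  -0.6]
```

```bash
python3 -m handwheel '[{"delta_pos":[0.4,0,0],"twist":[0,0,0],"jaw":0.1},{"delta_pos":[0.6,0,0],"twist":[0,0,0],"jaw":0.1},{"delta_pos":[0.7,0,0],"twist":[0,0,0],"jaw":0.1},{"delta_pos":[0.75,0,0],"twist":[0,0,0],"jaw":0.1},{"delta_pos":[0.8,0,0],"twist":[0,0,0],"jaw":0.1},{"delta_pos":[0.85,0,0],"twist":[0,0,0],"jaw":0.1},{"delta_pos":[0.9,0,0],"twist":[0,0,0],"jaw":0.1},{"delta_pos":[0.95,0,0],"twist":[0,0,0],"jaw":0.1},{"delta_pos":[1.0,0,0],"twist":[0,0,0],"jaw":0.1},{"delta_pos":[1.0,0,0],"twist":[0,0,0],"jaw":0.1}]'
python3 g.py
```

```text
time_s: 6.13
eef_pos: [402.1, -119.7, 23.6]
ee_rot: [-0.526, 0.527, 0.472, -0.472]
force: [-0.7, -3.4, 4.2]
grip_width: 0.245
t 6.13 p [ 402.12 -119.65   23.57] yawx 1.4620 F [-0.7 -3.4  4.2] Tq [-0.59 -0.03 -0.04] w 0.245 tilt [ 0.0007 -0.0006]
board tcp [ -72.23 -120.22] board F [-0.3 -3.5]
```

```bash
python3 -m handwheel '[{"delta_pos":[0.03,0,0],"twist":[0,0,0],"jaw":0.1},{"delta_pos":[0.06,0,0],"twist":[0,0,0],"jaw":0.1},{"delta_pos":[0.09,0,0],"twist":[0,0,0],"jaw":0.1},{"delta_pos":[0.12,0,0],"twist":[0,0,0],"jaw":0.1},{"delta_pos":[0.15,0,0],"twist":[0,0,0],"jaw":0.1},{"delta_pos":[0.15,0,0],"twist":[0,0,0],"jaw":0.1},{"delta_pos":[0.15,0,0],"twist":[0,0,0],"jaw":0.1},{"delta_pos":[0.15,0,0],"twist":[0,0,0],"jaw":0.1},{"delta_pos":[0.15,0,0],"twist":[0,0,0],"jaw":0.1},{"delta_pos":[0.15,0,0],"twist":[0,0,0],"jaw":0.1}]'
python3 g.py
```

```text
time_s: 6.97
eef_pos: [402.2, -119.5, 23.6]
ee_rot: [-0.526, 0.527, 0.472, -0.473]
force: [-4.5, -15.2, 2.0]
grip_width: 0.248
t 6.97 p [ 402.17 -119.46   23.56] yawx 1.4625 F [ -4.5 -15.2   2. ] Tq [-2.23  0.65 -0.09] w 0.248 tilt [ 0.0005 -0.0026]
board tcp [ -72.2  -120.03] board F [ -2.8 -15.6]
```

```bash
python3 -m handwheel '[{"delta_pos":[0,0,0],"twist":[0,-0.002,0],"jaw":0.1},{"delta_pos":[0,0,0],"twist":[0,-0.004,0],"jaw":0.1},{"delta_pos":[0,0,0],"twist":[0,-0.006,0],"jaw":0.1},{"delta_pos":[0,0,0],"twist":[0,-0.008,0],"jaw":0.1},{"delta_pos":[0,0,0],"twist":[0,-0.01,0],"jaw":0.1},{"delta_pos":[0,0,0],"twist":[0,-0.01,0],"jaw":0.1},{"delta_pos":[0,0,0],"twist":[0,-0.01,0],"jaw":0.1},{"delta_pos":[0,0,0],"twist":[0,-0.01,0],"jaw":0.1},{"delta_pos":[0,0,0],"twist":[0,-0.01,0],"jaw":0.1},{"delta_pos":[0,0,0],"twist":[0,-0.01,0],"jaw":0.1}]'
python3 g.py
```

```text
time_s: 7.8
eef_pos: [402.2, -119.5, 23.6]
ee_rot: [-0.523, 0.525, 0.474, -0.475]
force: [-4.6, -15.7, 1.7]
grip_width: 0.247
t 7.80 p [ 402.19 -119.5    23.56] yawx 1.4713 F [ -4.6 -15.7   1.7] Tq [-2.3   0.77 -0.52] w 0.247 tilt [ 0.0007 -0.0024]
board tcp [ -72.18 -120.07] board F [ -2.9 -16.1]
```

```bash
python3 -m handwheel '[{"delta_pos":[0,0,-0.3],"twist":[0,0,0],"jaw":0.1},{"delta_pos":[0,0,-0.6],"twist":[0,0,0],"jaw":0.1},{"delta_pos":[0,0,-0.9],"twist":[0,0,0],"jaw":0.1},{"delta_pos":[0,0,-1.2],"twist":[0,0,0],"jaw":0.1},{"delta_pos":[0,0,-1.5],"twist":[0,0,0],"jaw":0.1},{"delta_pos":[0,0,-1.8],"twist":[0,0,0],"jaw":0.1},{"delta_pos":[0,0,-2.1],"twist":[0,0,0],"jaw":0.1},{"delta_pos":[0,0,-2.3],"twist":[0,0,0],"jaw":0.1},{"delta_pos":[0,0,-2.4],"twist":[0,0,0],"jaw":0.1},{"delta_pos":[0,0,-2.4],"twist":[0,0,0],"jaw":0.1}]'
python3 g.py
```

```text
time_s: 8.63
eef_pos: [421.4, -121.6, 23.5]
ee_rot: [0.526, -0.521, -0.472, 0.478]
force: [-36.0, -23.4, 26.2]
grip_width: 0.246
t 8.63 p [ 421.43 -121.61   23.45] yawx 1.4736 F [-36.  -23.4  26.2] Tq [-3.82  5.48 -0.55] w 0.246 tilt [-0.0112 -0.0005]
board tcp [ -52.82 -120.07] board F [-33.2 -27.1]
```

```bash
cat > snap.py <<'E'
import sys
from h import *
from rig import imaging
k=sys.argv[1]
for n in ("scene","top"):
    c=imaging.capture(n); np.savez(f"{n}{k}.npz",**c)
    u,v=proj(c,[[480,-50,20]])[0].astype(int)
    cv2.imwrite(f"pics/{n}{k}.png",cv2.resize(c["frame"][max(0,v-60):v+60,u-75:u+75,::-1],None,fx=5,fy=5,interpolation=cv2.INTER_CUBIC))
E
python3 snap.py 3
```

View pics/scene3.png

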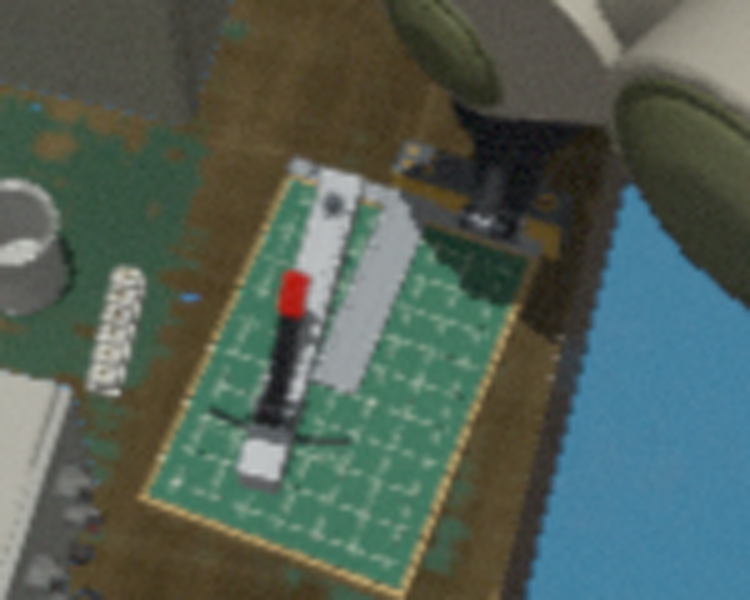

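View pics/top3.png

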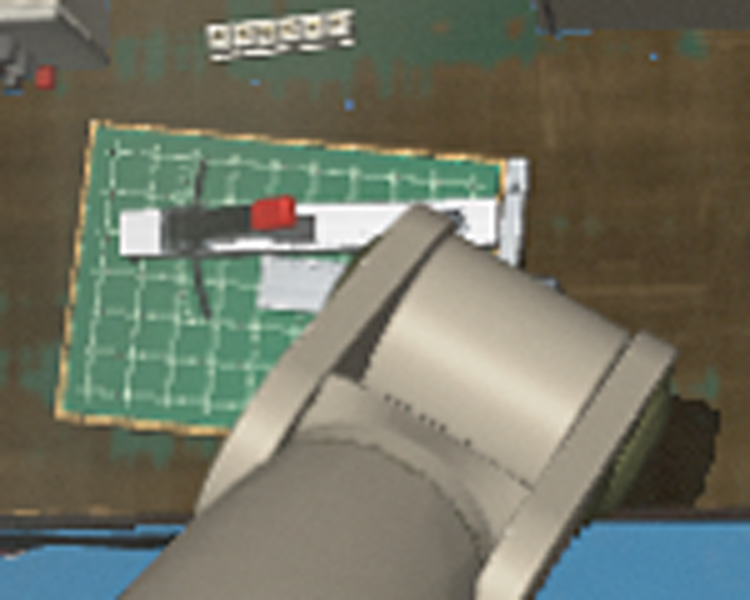

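```bash
python3 -m handwheel '[{"delta_pos":[-0.05,-0.08,0],"twist":[0,0,0],"jaw":0.1},{"delta_pos":[-0.1,-0.16,0],"twist":[0,0,0],"jaw":0.1},{"delta_pos":[-0.15,-0.2,0],"twist":[0,0,0],"jaw":0.1},{"delta_pos":[-0.15,-0.2,0],"twist":[0,0,0],"jaw":0.1},{"delta_pos":[-0.15,-0.2,0],"twist":[0,0,0],"jaw":0.1},{"delta_pos":[-0.15,-0.2,0],"twist":[0,0,0],"jaw":0.1},{"delta_pos":[-0.15,-0.2,0],"twist":[0,0,0],"jaw":0.1},{"delta_pos":[-0.15,-0.2,0],"twist":[0,0,0],"jaw":0.1},{"delta_pos":[-0.15,-0.2,0],"twist":[0,0,0],"jaw":0.1},{"delta_pos":[-0.15,-0.2,0],"twist":[0,0,0],"jaw":0.1}]'
python3 g.py
```

```text
time_s: 9.57
eef_pos: [422.9, -122.0, 24.2]
ee_rot: [0.526, -0.522, -0.473, 0.476]
force: [-13.8, -14.3, -2.2]
grip_width: 0.25
t 9.57 p [ 422.93 -121.97   24.21] yawx 1.4726 F [-13.8 -14.3  -2.2] Tq [-2.29  2.38 -0.36] w 0.250 tilt [-0.0071  0.001 ]
board tcp [ -51.29 -120.27] board F [-12.1 -15.7]
```

```bash
python3 -m handwheel '[{"delta_pos":[-0.04,0,-0.05],"twist":[0,0,0],"jaw":0.1},{"delta_pos":[-0.08,0,-0.1],"twist":[0,0,0],"jaw":0.1},{"delta_pos":[-0.08,0,-0.15],"twist":[0,0,0],"jaw":0.1},{"delta_pos":[-0.08,0,-0.2],"twist":[0,0,0],"jaw":0.1},{"delta_pos":[-0.08,0,-0.25],"twist":[0,0,0],"jaw":0.1},{"delta_pos":[-0.08,0,-0.3],"twist":[0,0,0],"jaw":0.1},{"delta_pos":[-0.08,0,-0.35],"twist":[0,0,0],"jaw":0.1},{"delta_pos":[-0.08,0,-0.4],"twist":[0,0,0],"jaw":0.1},{"delta_pos":[-0.08,0,-0.4],"twist":[0,0,0],"jaw":0.1},{"delta_pos":[-0.08,0,-0.4],"twist":[0,0,0],"jaw":0.1}]'
python3 g.py
```

```text
time_s: 10.4
eef_pos: [427.1, -122.6, 24.2]
ee_rot: [0.526, -0.522, -0.474, 0.476]
force: [-9.4, -8.5, -3.4]
grip_width: 0.248
t 10.40 p [ 427.1  -122.64   24.16] yawx 1.4727 F [-9.4 -8.5 -3.4] Tq [-1.6   1.76 -0.14] w 0.248 tilt [-0.0065  0.0017]
board tcp [ -47.08 -120.48] board F [-8.4 -9.5]
```

```bash
python3 -m handwheel '[{"delta_pos":[0,0,-0.05],"twist":[0,0,0],"jaw":0.1},{"delta_pos":[0,0,-0.1],"twist":[0,0,0],"jaw":0.1},{"delta_pos":[0,0,-0.15],"twist":[0,0,0],"jaw":0.1},{"delta_pos":[0,0,-0.2],"twist":[0,0,0],"jaw":0.1},{"delta_pos":[0,0,-0.25],"twist":[0,0,0],"jaw":0.1},{"delta_pos":[0,0,-0.3],"twist":[0,0,0],"jaw":0.1},{"delta_pos":[0,0,-0.35],"twist":[0,0,0],"jaw":0.1},{"delta_pos":[0,0,-0.35],"twist":[0,0,0],"jaw":0.1},{"delta_pos":[0,0,-0.35],"twist":[0,0,0],"jaw":0.1},{"delta_pos":[0,0,-0.35],"twist":[0,0,0],"jaw":0.1}]'
python3 g.py; python3 snap.py 4
```

```text
time_s: 11.23
eef_pos: [430.5, -123.0, 24.2]
ee_rot: [0.526, -0.522, -0.474, 0.476]
force: [-10.6, -8.4, -2.7]
grip_width: 0.242
t 11.23 p [ 430.53 -123.01   24.15] yawx 1.4728 F [-10.6  -8.4  -2.7] Tq [-1.61  1.81 -0.19] w 0.242 tilt [-0.0067  0.0016]
board tcp [ -43.63 -120.47] board F [-9.7 -9.5]
```

View pics/scene4.png

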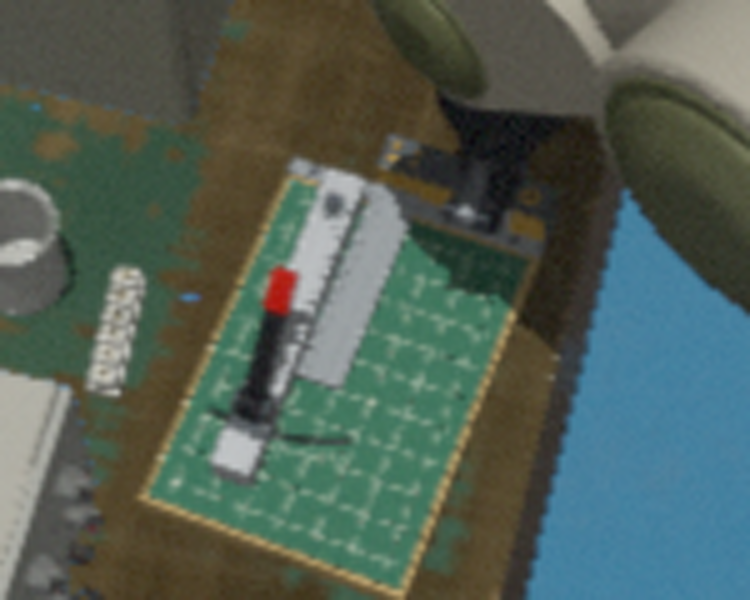

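The fence (foot at px 235,455, pivot at 335,205) is nearly parallel to the blade now, with a thin wedge left at the pivot end. Continuing in small steps.

```bash
python3 -m handwheel '[{"delta_pos":[0,0,-0.04],"twist":[0,0,0],"jaw":0.1},{"delta_pos":[0,0,-0.08],"twist":[0,0,0],"jaw":0.1},{"delta_pos":[0,0,-0.12],"twist":[0,0,0],"jaw":0.1},{"delta_pos":[0,0,-0.16],"twist":[0,0,0],"jaw":0.1},{"delta_pos":[0,0,-0.2],"twist":[0,0,0],"jaw":0.1},{"delta_pos":[0,0,-0.2],"twist":[0,0,0],"jaw":0.1},{"delta_pos":[0,0,-0.2],"twist":[0,0,0],"jaw":0.1},{"delta_pos":[0,0,-0.2],"twist":[0,0,0],"jaw":0.1},{"delta_pos":[0,0,-0.2],"twist":[0,0,0],"jaw":0.1},{"delta_pos":[0,0,-0.2],"twist":[0,0,0],"jaw":0.1}]'
python3 g.py
```

```text
time_s: 12.17
eef_pos: [432.5, -123.2, 24.2]
ee_rot: [0.526, -0.522, -0.474, 0.476]
force: [-10.7, -8.7, -2.1]
grip_width: 0.242
t 12.17 p [ 432.47 -123.21   24.17] yawx 1.4727 F [-10.7  -8.7  -2.1] Tq [-1.6   1.82 -0.22] w 0.242 tilt [-0.0067  0.0017]
board tcp [ -41.67 -120.46] board F [-9.7 -9.9]
```

```bash
python3 -m handwheel '[{"delta_pos":[0,0,-0.03],"twist":[0,0,0],"jaw":0.1},{"delta_pos":[0,0,-0.06],"twist":[0,0,0],"jaw":0.1},{"delta_pos":[0,0,-0.09],"twist":[0,0,0],"jaw":0.1},{"delta_pos":[0,0,-0.12],"twist":[0,0,0],"jaw":0.1},{"delta_pos":[0,0,-0.15],"twist":[0,0,0],"jaw":0.1},{"delta_pos":[0,0,-0.18],"twist":[0,0,0],"jaw":0.1},{"delta_pos":[0,0,-0.18],"twist":[0,0,0],"jaw":0.1},{"delta_pos":[0,0,-0.18],"twist":[0,0,0],"jaw":0.1},{"delta_pos":[0,0,-0.18],"twist":[0,0,0],"jaw":0.1},{"delta_pos":[0,0,-0.18],"twist":[0,0,0],"jaw":0.1}]'
python3 g.py;  python3 snap.py 5
```

```text
time_s: 13.0
eef_pos: [433.2, -123.3, 24.1]
ee_rot: [0.527, -0.521, -0.473, 0.477]
force: [-17.5, -10.4, 1.6]
grip_width: 0.244
t 13.00 p [ 433.23 -123.32   24.05] yawx 1.4732 F [-17.5 -10.4   1.6] Tq [-1.87  2.82 -0.16] w 0.244 tilt [-0.0093  0.0021]
board tcp [ -40.91 -120.48] board F [-16.3 -12.3]
```

View pics/scene5.png

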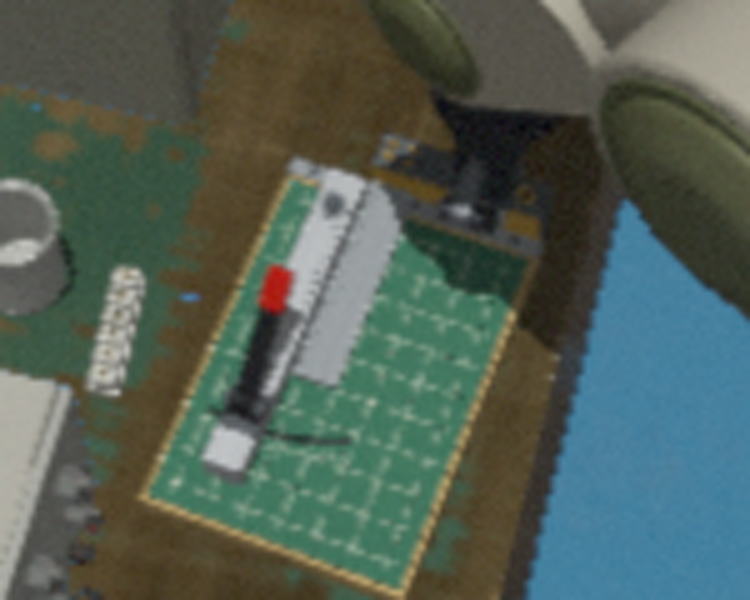

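```bash
python3 -m handwheel '[{"delta_pos":[-0.03,0.03,0.03],"twist":[0,0,0],"jaw":0.1},{"delta_pos":[-0.08,0.05,0.08],"twist":[0,0,0],"jaw":0.1},{"delta_pos":[-0.1,0.05,0.12],"twist":[0,0,0],"jaw":0.2},{"delta_pos":[-0.1,0.05,0.12],"twist":[0,0,0],"jaw":0.26},{"delta_pos":[-0.1,0.05,0.12],"twist":[0,0,0],"jaw":0.32},{"delta_pos":[-0.1,0.05,0.12],"twist":[0,0,0],"jaw":0.4},{"delta_pos":[-0.1,0.05,0.12],"twist":[0,0,0],"jaw":0.5},{"delta_pos":[-0.1,0,0.12],"twist":[0,0,0],"jaw":0.5},{"delta_pos":[-0.1,-1,0.12],"twist":[0,0,0],"jaw":0.5},{"delta_pos":[-0.1,-3,0.12],"twist":[0,0,0],"jaw":0.5}]' 20
python3 g.py;  python3 snap.py 6
```

```text
time_s: 13.93
eef_pos: [434.6, -124.0, 54.3]
ee_rot: [0.525, -0.523, -0.474, 0.475]
force: [0.3, -0.0, -0.9]
grip_width: 0.502
t 13.93 p [ 434.6  -123.97   54.29] yawx 1.4719 F [ 0.3 -0.  -0.9] Tq [0.03 0.03 0.01] w 0.502 tilt [-0.0034  0.0021]
board tcp [ -39.47 -120.98] board F [0.3 0. ]
```

View pics/scene6.png

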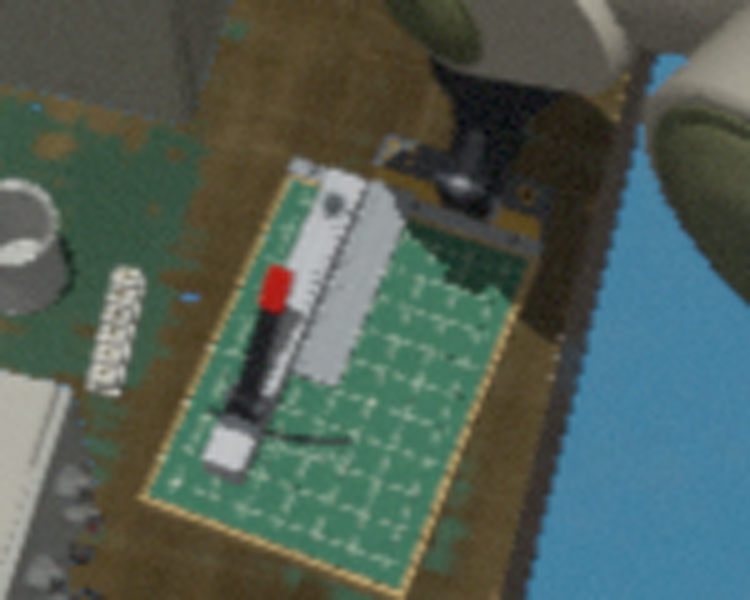

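```bash
python3 -m handwheel '[{"delta_pos":[-0.3,-0.8,-0.2],"twist":[0,0,0],"jaw":0.3},{"delta_pos":[-1.2,-1.2,-0.6],"twist":[0,0,0],"jaw":0.2},{"delta_pos":[-2.4,-1.2,-1],"twist":[0,0,0],"jaw":0.1},{"delta_pos":[-3.4,-1,-1.4],"twist":[0,0,0],"jaw":0},{"delta_pos":[-3.6,-0.5,-1.5],"twist":[0,0,0],"jaw":0},{"delta_pos":[-3.6,0.7,-1.5],"twist":[0,0,0],"jaw":0},{"delta_pos":[-3.6,2,-1.5],"twist":[0,0,0],"jaw":0},{"delta_pos":[-3.6,2.7,-1.5],"twist":[0,0,0],"jaw":0},{"delta_pos":[-3.6,2.9,-1.5],"twist":[0,0,0],"jaw":0},{"delta_pos":[-3.6,2.9,-1.5],"twist":[0,0,0],"jaw":0}]'
python3 g.py
```

```text
time_s: 14.87
eef_pos: [446.7, -161.9, 25.7]
ee_rot: [0.525, -0.524, -0.475, 0.475]
force: [0.3, -0.2, -0.1]
grip_width: 0.003
t 14.87 p [ 446.68 -161.88   25.7 ] yawx 1.4717 F [ 0.3 -0.2 -0.1] Tq [-0.03  0.02 -0.01] w 0.003 tilt [-0.0012  0.0008]
board tcp [ -23.34 -157.35] board F [ 0.3 -0.1]
```

```bash
python3 -m handwheel '[{"delta_pos":[0.4,0,0],"twist":[0,0,0],"jaw":0},{"delta_pos":[0.8,0,0],"twist":[0,0,0],"jaw":0},{"delta_pos":[0.9,0,0],"twist":[0,0,0],"jaw":0},{"delta_pos":[0.95,0,0],"twist":[0,0,0],"jaw":0},{"delta_pos":[1.0,0,0],"twist":[0,0,0],"jaw":0},{"delta_pos":[1.05,0,0],"twist":[0,0,0],"jaw":0},{"delta_pos":[1.1,0,0],"twist":[0,0,0],"jaw":0},{"delta_pos":[1.15,0,0],"twist":[0,0,0],"jaw":0},{"delta_pos":[1.2,0,0],"twist":[0,0,0],"jaw":0},{"delta_pos":[1.2,0,0],"twist":[0,0,0],"jaw":0}]'
python3 g.py
```

```text
time_s: 15.7
eef_pos: [448.2, -150.0, 26.4]
ee_rot: [-0.524, 0.524, 0.475, -0.475]
force: [-0.6, -0.9, -0.3]
grip_width: -0.003
t 15.70 p [ 448.17 -149.98   26.35] yawx 1.4720 F [-0.6 -0.9 -0.3] Tq [-0.04  0.08 -0.02] w -0.003 tilt [ 0.     -0.0001]
board tcp [ -23.15 -145.36] board F [-0.5 -1. ]
```

```bash
python3 -m handwheel '[{"delta_pos":[0.04,0,0],"twist":[0,0,0],"jaw":0},{"delta_pos":[0.08,0,0],"twist":[0,0,0],"jaw":0},{"delta_pos":[0.12,0,0],"twist":[0,0,0],"jaw":0},{"delta_pos":[0.16,0,0],"twist":[0,0,0],"jaw":0},{"delta_pos":[0.2,0,0],"twist":[0,0,0],"jaw":0},{"delta_pos":[0.24,0,0],"twist":[0,0,0],"jaw":0},{"delta_pos":[0.28,0,0],"twist":[0,0,0],"jaw":0},{"delta_pos":[0.3,0,0],"twist":[0,0,0],"jaw":0},{"delta_pos":[0.3,0,0],"twist":[0,0,0],"jaw":0},{"delta_pos":[0.3,0,0],"twist":[0,0,0],"jaw":0}]'
python3 g.py
```

```text
time_s: 16.53
eef_pos: [448.3, -149.3, 26.5]
ee_rot: [-0.523, 0.525, 0.474, -0.476]
force: [-6.0, -16.9, -1.6]
grip_width: -0.002
t 16.53 p [ 448.3  -149.28   26.5 ] yawx 1.4728 F [ -6.  -16.9  -1.6] Tq [-2.67  1.02  0.08] w -0.002 tilt [-0.0001 -0.0039]
board tcp [ -23.1  -144.66] board F [ -4.1 -17.5]
```

```bash
python3 -m handwheel '[{"delta_pos":[-0.5,0,0],"twist":[0,0,0],"jaw":0},{"delta_pos":[-1.2,-0.5,0.5],"twist":[0,0,0],"jaw":0},{"delta_pos":[-1.2,-2,2.5],"twist":[0,0,0],"jaw":0},{"delta_pos":[-0.8,-2.7,5],"twist":[0,0,0],"jaw":0},{"delta_pos":[1,-2.7,7.5],"twist":[0,0,0],"jaw":0},{"delta_pos":[2.2,-2.5,7.8],"twist":[0,0,0],"jaw":0},{"delta_pos":[2.2,-1.2,7.8],"twist":[0,0,0],"jaw":0},{"delta_pos":[2.2,0,7.8],"twist":[0,0,0],"jaw":0},{"delta_pos":[2.2,0.2,7.8],"twist":[0,0,0],"jaw":0},{"delta_pos":[2.2,0.2,7.8],"twist":[0,0,0],"jaw":0}]'
python3 g.py; python3 snap.py 7
```

```text
time_s: 17.37
eef_pos: [372.9, -117.2, 24.2]
ee_rot: [0.525, -0.524, -0.475, 0.475]
force: [1.1, -0.2, 1.1]
grip_width: 0.0
t 17.37 p [ 372.85 -117.24   24.15] yawx 1.4720 F [ 1.1 -0.2  1.1] Tq [-0.04  0.07 -0.02] w 0.000 tilt [-0.0009  0.0008]
board tcp [-101.59 -121.01] board F [ 1.1 -0. ]
```

View pics/scene7.png

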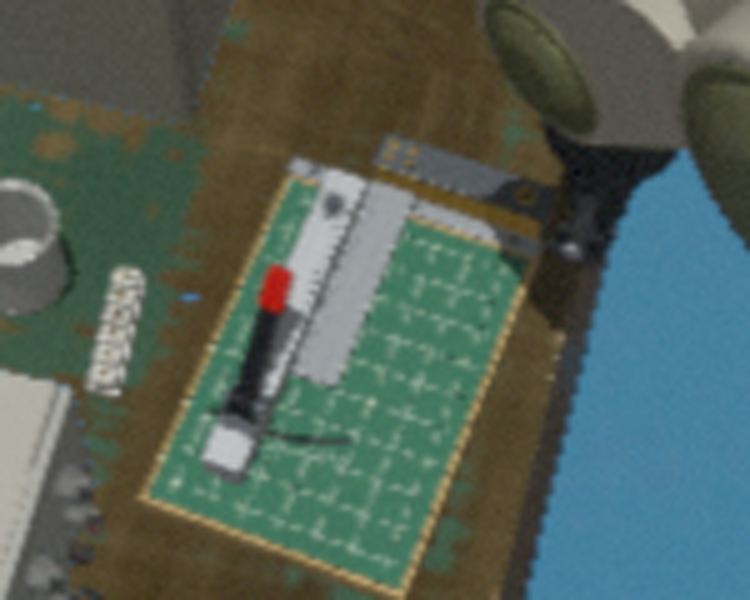

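```bash
python3 -m handwheel '[{"delta_pos":[0,0,-0.5],"twist":[0,0,0],"jaw":0},{"delta_pos":[0,0,-0.9],"twist":[0,0,0],"jaw":0},{"delta_pos":[0,0,-1.1],"twist":[0,0,0],"jaw":0},{"delta_pos":[0,0,-1.2],"twist":[0,0,0],"jaw":0},{"delta_pos":[0,0,-1.3],"twist":[0,0,0],"jaw":0},{"delta_pos":[0,0,-1.4],"twist":[0,0,0],"jaw":0},{"delta_pos":[0,0,-1.5],"twist":[0,0,0],"jaw":0},{"delta_pos":[0,0,-1.6],"twist":[0,0,0],"jaw":0},{"delta_pos":[0,0,-1.65],"twist":[0,0,0],"jaw":0},{"delta_pos":[0,0,-1.65],"twist":[0,0,0],"jaw":0}]'
python3 g.py
```

```text
time_s: 18.3
eef_pos: [389.5, -119.0, 24.3]
ee_rot: [-0.524, 0.524, 0.475, -0.475]
force: [0.2, 0.4, 0.2]
grip_width: 0.0
t 18.30 p [ 389.5  -119.04   24.35] yawx 1.4720 F [0.2 0.4 0.2] Tq [-0.02  0.01 -0.03] w 0.000 tilt [ 0. -0.]
board tcp [ -84.84 -120.99] board F [0.1 0.4]
```

```bash
python3 -m handwheel '[{"delta_pos":[0,0,-0.04],"twist":[0,0,0],"jaw":0},{"delta_pos":[0,0,-0.08],"twist":[0,0,0],"jaw":0},{"delta_pos":[0,0,-0.12],"twist":[0,0,0],"jaw":0},{"delta_pos":[0,0,-0.16],"twist":[0,0,0],"jaw":0},{"delta_pos":[0,0,-0.2],"twist":[0,0,0],"jaw":0},{"delta_pos":[0,0,-0.24],"twist":[0,0,0],"jaw":0},{"delta_pos":[0,0,-0.28],"twist":[0,0,0],"jaw":0},{"delta_pos":[0,0,-0.3],"twist":[0,0,0],"jaw":0},{"delta_pos":[0,0,-0.3],"twist":[0,0,0],"jaw":0},{"delta_pos":[0,0,-0.3],"twist":[0,0,0],"jaw":0}]'
python3 g.py
```

```text
time_s: 19.13
eef_pos: [391.1, -119.0, 24.2]
ee_rot: [0.525, -0.523, -0.474, 0.475]
force: [-10.2, -1.4, 6.0]
grip_width: 0.002
t 19.13 p [ 391.13 -119.05   24.21] yawx 1.4725 F [-10.2  -1.4   6. ] Tq [-0.36  1.39 -0.04] w 0.002 tilt [-0.0033  0.001 ]
board tcp [ -83.22 -120.82] board F [-10.   -2.5]
```

```bash
python3 -m handwheel '[{"delta_pos":[0,0,-0.03],"twist":[0,0,0],"jaw":0},{"delta_pos":[0,0,-0.06],"twist":[0,0,0],"jaw":0},{"delta_pos":[0,0,-0.1],"twist":[0,0,0],"jaw":0},{"delta_pos":[0,0,-0.1],"twist":[0,0,0],"jaw":0},{"delta_pos":[0,0,-0.1],"twist":[0,0,0],"jaw":0},{"delta_pos":[0,0,-0.1],"twist":[0,0,0],"jaw":0},{"delta_pos":[0,0,-0.1],"twist":[0,0,0],"jaw":0},{"delta_pos":[0,0,-0.1],"twist":[0,0,0],"jaw":0},{"delta_pos":[0,0,-0.1],"twist":[0,0,0],"jaw":0},{"delta_pos":[0,0,-0.1],"twist":[0,0,0],"jaw":0}]'
python3 g.py
```

```text
time_s: 19.97
eef_pos: [391.2, -118.9, 24.1]
ee_rot: [0.526, -0.522, -0.474, 0.476]
force: [-16.2, -2.4, 10.4]
grip_width: -0.002
t 19.97 p [ 391.16 -118.93   24.08] yawx 1.4728 F [-16.2  -2.4  10.4] Tq [-0.54  2.31 -0.11] w -0.002 tilt [-0.0057  0.0017]
board tcp [ -83.2  -120.69] board F [-15.9  -4.1]
```

```bash
python3 -m handwheel '[{"delta_pos":[0,0,0.3],"twist":[0,0,0],"jaw":0},{"delta_pos":[0,0,1.2],"twist":[0,0,0],"jaw":0},{"delta_pos":[0,-2,2],"twist":[0,0,0],"jaw":0},{"delta_pos":[0,-5,2.5],"twist":[0,0,0],"jaw":0},{"delta_pos":[0,-8,2.5],"twist":[0,0,0],"jaw":0},{"delta_pos":[-2,-11,2.5],"twist":[0,0,0],"jaw":0},{"delta_pos":[-5,-12,2.5],"twist":[0,0,0],"jaw":0},{"delta_pos":[-8,-12,2.5],"twist":[0,0,0],"jaw":0},{"delta_pos":[-11,-12,2.5],"twist":[0,0,0],"jaw":0},{"delta_pos":[-14,-12,2.5],"twist":[0,0,0],"jaw":0}]'
python3 g.py; python3 snap.py 8
```

```text
time_s: 20.8
eef_pos: [354.1, -257.5, 144.6]
ee_rot: [-0.524, 0.524, 0.475, -0.475]
force: [0.2, 0.6, 0.6]
grip_width: 0.004
t 20.80 p [ 354.12 -257.54  144.58] yawx 1.4721 F [0.2 0.6 0.6] Tq [0.02 0.02 0.02] w 0.004 tilt [ 0.0008 -0.0007]
board tcp [-104.94 -262.52] board F [0.1 0.6]
```

View pics/scene8.png

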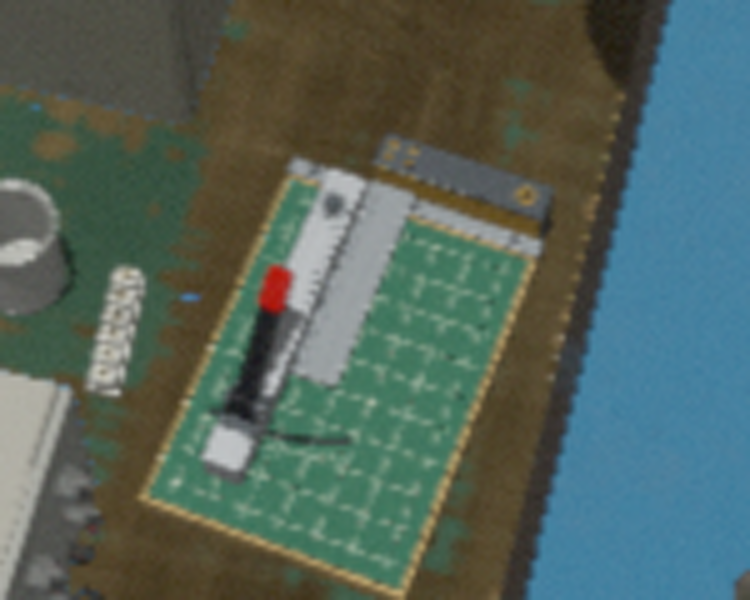

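View pics/top8.png

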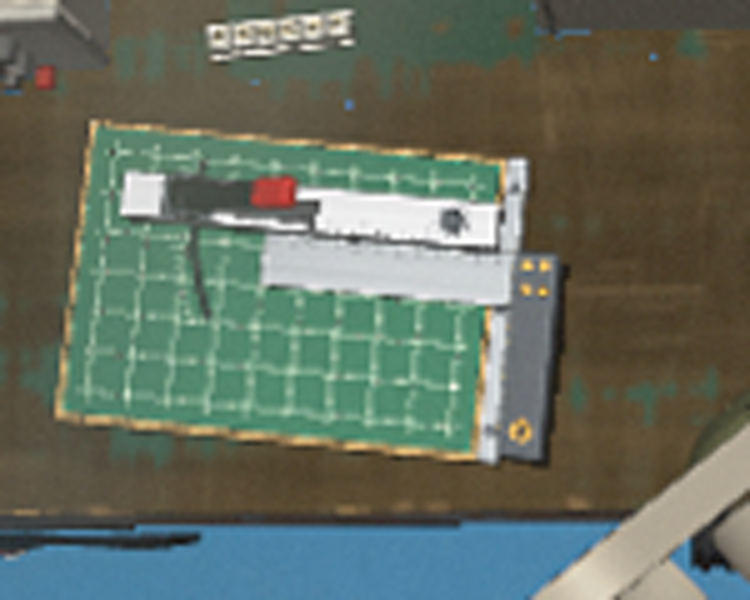

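Run:
```python
from h import *
th=-.105;C=np.array([487,-8]);R=np.array([[np.cos(th),-np.sin(th)],[np.sin(th),np.cos(th)]])
r=[]
for n in ("top","scene"):
    c=load(n+"8"); f=c["frame"].astype(int)
    u,v=proj(c,[[480,-50,20]])[0].astype(int)
    m=((f[...,0]>120)&(f[...,1]<60)&(f[...,2]<70)).astype(np.uint8); k=np.zeros_like(m);k[v-60:v+60,u-75:u+75]=m[v-60:v+60,u-75:u+75]
    if n=="top": k[:v-60+30]=0
    M=cv2.moments(k,True);p=[M["m10"]/M["m00"],M["m01"]/M["m00"]];print(n,M["m00"],p)
    o,d=ray(c,[p]);r.append((o,d[0]/np.linalg.norm(d[0])))
    px=(np.array([[453,219]] if n=="top" else [[334,203]],float)+.5)/5-.5+[u-75,v-60]
    W=onplane(c,px,42)[:,:2];print(" pivot",W,(W-C)@R)
    if n=="top": E=[[[122,216],[495,247]],[[262,285],[500,305]],[[557,268],[543,460]],[[95,122],[505,160]],[[525,165],[490,460]]]; zs=[41.5,24,44,19,19]
    else: E=[[[360,190],[255,440]],[[413,205],[343,385]],[[400,137],[550,188]],[[143,497],[290,165]],[[403,595],[537,258]]]; zs=[41.5,24,44,19,19]
    for e,z in zip(E,zs):
        q=(np.array(e,float)+.5)/5-.5+[u-75,v-60]
        x,dv,res=edgefit(c,q[0],q[1],z,hw=2); a=np.arctan2(dv[1],dv[0]); print("  %.4f res %.2f"%((a+np.pi/4)%(np.pi/2)-np.pi/4,res), (x-C)@R)
A=np.c_[r[0][1],-r[1][1]];s=np.linalg.lstsq(A,r[1][0]-r[0][0],rcond=None)[0]
P=(r[0][0]+s[0]*r[0][1]+r[1][0]+s[1]*r[1][1])/2;print("red end",P,"board",(P[:2]-C)@R, "miss",np.linalg.norm(A@s-(r[1][0]-r[0][0])))
print("press",C+R@np.array([38,16]))
```

```text
top 4.0 [254.0, 243.5]
 pivot [[518.23578628 -88.62892245]] [[ 39.51424624 -76.9111294 ]]
  -0.1041 res 1.19 [ 27.37362187 -11.86167024]
  -0.1005 res 0.75 [  1.43461108 -43.97824823]
  -0.1087 res 0.68 [ -34.01259539 -129.71367831]
  -0.1278 res 1.38 [74.678819   27.12430367]
  -0.1255 res 0.68 [  -1.3496291  -106.70169893]
scene 36.0 [301.47222222222223, 297.6111111111111]
 pivot [[516.83787062 -92.93966139]] [[ 38.57582585 -81.34463879]]
  -0.0970 res 1.32 [ 27.49879663 -15.93908038]
  -0.0973 res 0.70 [  1.10122284 -42.21449355]
  -0.1061 res 0.57 [ -26.25844968 -132.97763433]
  -0.1099 res 1.21 [75.68390781  5.45441388]
  -0.1092 res 0.22 [-75.26180175   6.5723015 ]
red end [526.68216598 -15.46777702  81.81880141] board [40.24629551 -3.26767324] miss 1.8535093217986545
press [526.46763209   3.92920859]
```

```bash
python3 g.py 1.472 526.5 3.9 115; python3 -m handwheel '[{"delta_pos":[2.5,0,-1.3],"twist":[0,0,0],"jaw":0},{"delta_pos":[5.5,0,-2.9],"twist":[0,0,0],"jaw":0},{"delta_pos":[8.9,0.5,-4.7],"twist":[0,0,0],"jaw":0},{"delta_pos":[12.4,1,-6.5],"twist":[0,0,0],"jaw":0},{"delta_pos":[15.9,1.4,-8.3],"twist":[0,0,0],"jaw":0},{"delta_pos":[19.4,1.8,-10.1],"twist":[0,0,0],"jaw":0},{"delta_pos":[22.9,2.2,-11.9],"twist":[0,0,0],"jaw":0},{"delta_pos":[25.8,2.5,-13.4],"twist":[0,0,0],"jaw":0},{"delta_pos":[27.7,2.5,-14.5],"twist":[0,0,0],"jaw":0},{"delta_pos":[27.7,2.5,-14.5],"twist":[0,0,0],"jaw":0}]'
python3 g.py 1.472 526.5 3.9 95
```

```text
t 20.90 p [ 354.07 -259.44  144.31] yawx 1.4685 F [-0.2  0.8 -0.5] Tq [-0.07 -0.04  0.01] w 0.001 tilt [ 0.0008 -0.0014]
d [ 27.96   2.91 -14.46] tw [ 0.001 -0.003 -0.001]
board tcp [-104.78 -264.41] board F [-0.3  0.8]
time_s: 21.73
eef_pos: [527.1, 8.7, 118.9]
ee_rot: [0.523, -0.523, -0.476, 0.476]
force: [0.1, -0.6, -0.2]
grip_width: 0.001
t 21.73 p [527.12   8.72 118.94] yawx 1.4762 F [ 0.1 -0.6 -0.2] Tq [-0.04  0.03  0.04] w 0.001 tilt [0.0003 0.0009]
d [-0.49  2.39  0.02] tw [0.    0.004 0.001]
board tcp [38.06 20.99] board F [ 0.1 -0.6]
```

```bash
python3 -m handwheel '[{"delta_pos":[-0.2,0.3,0],"twist":[0,0,0],"jaw":0},{"delta_pos":[-0.3,0.8,0],"twist":[0,0,0],"jaw":0},{"delta_pos":[-0.3,1.3,0],"twist":[0,0,0],"jaw":0},{"delta_pos":[-0.3,1.8,0],"twist":[0,0,0],"jaw":0},{"delta_pos":[-0.3,2.2,0],"twist":[0,0,0],"jaw":0},{"delta_pos":[-0.3,2.5,0],"twist":[0,0,0],"jaw":0},{"delta_pos":[-0.3,2.7,0],"twist":[0,0,0],"jaw":0},{"delta_pos":[-0.3,2.8,0],"twist":[0,0,0],"jaw":0},{"delta_pos":[-0.3,2.8,0],"twist":[0,0,0],"jaw":0},{"delta_pos":[-0.3,2.8,0],"twist":[0,0,0],"jaw":0}]'
python3 g.py 1.472 526.5 3.9 80; python3 snap.py 9
```

```text
time_s: 22.57
eef_pos: [526.1, 2.1, 91.4]
ee_rot: [-0.524, 0.524, 0.475, -0.475]
force: [-0.4, -0.4, 1.1]
grip_width: -0.004
t 22.57 p [526.08   2.07  91.41] yawx 1.4720 F [-0.4 -0.4  1.1] Tq [ 0.   -0.06  0.03] w -0.004 tilt [ 0.0001 -0.    ]
d [ 0.19  1.14 -0.02] tw [ 0.  0. -0.]
board tcp [37.76 14.27] board F [-0.4 -0.5]
```

View pics/scene9.png

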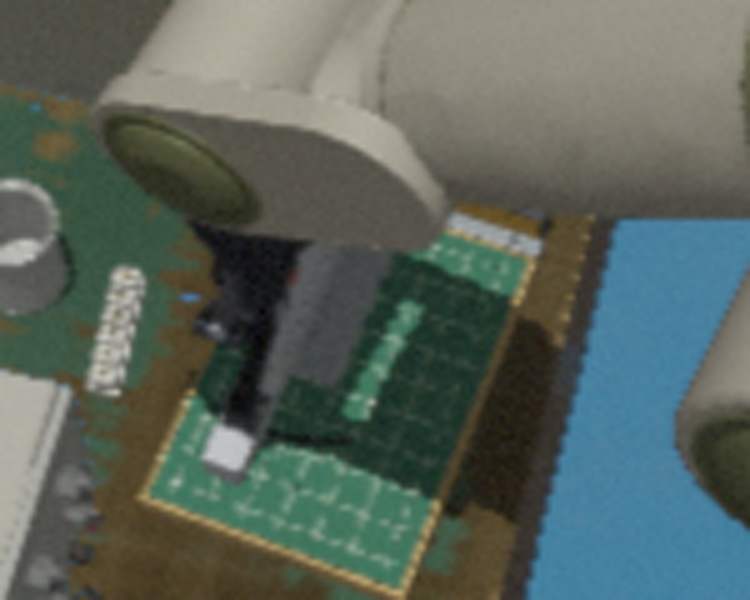

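The fingertips (around px 250,290) are over the black lever. Pressing down.

```bash
python3 -m handwheel '[{"delta_pos":[0.2,0.2,0],"twist":[0,0,0],"jaw":0},{"delta_pos":[0.2,0.5,0],"twist":[0,0,0],"jaw":0},{"delta_pos":[0.2,0.8,0],"twist":[0,0,0],"jaw":0},{"delta_pos":[0.2,1.1,0],"twist":[0,0,0],"jaw":0},{"delta_pos":[0.2,1.4,0],"twist":[0,0,0],"jaw":0},{"delta_pos":[0.2,1.7,0],"twist":[0,0,0],"jaw":0},{"delta_pos":[0.2,2,0],"twist":[0,0,0],"jaw":0},{"delta_pos":[0.2,2.2,0],"twist":[0,0,0],"jaw":0},{"delta_pos":[0.2,2.4,0],"twist":[0,0,0],"jaw":0},{"delta_pos":[0.2,2.4,0],"twist":[0,0,0],"jaw":0}]'
python3 g.py
```

```text
time_s: 23.5
eef_pos: [526.1, 4.1, 66.9]
ee_rot: [0.524, -0.524, -0.475, 0.475]
force: [-0.2, 0.8, 0.2]
grip_width: -0.003
t 23.50 p [526.12   4.05  66.94] yawx 1.4719 F [-0.2  0.8  0.2] Tq [-0.04 -0.04  0.03] w -0.003 tilt [-0.0004  0.0001]
board tcp [37.58 16.24] board F [-0.3  0.7]
```

```bash
python3 snap.py 10
python3 - <<'E'
from h import *
c=load("scene10"); cv2.imwrite("pics/s10.png",cv2.resize(c["frame"][255:345,280:370,::-1],None,fx=6.5,fy=6.5,interpolation=cv2.INTER_CUBIC))
E
```

```text
(no output)
```

View pics/s10.png

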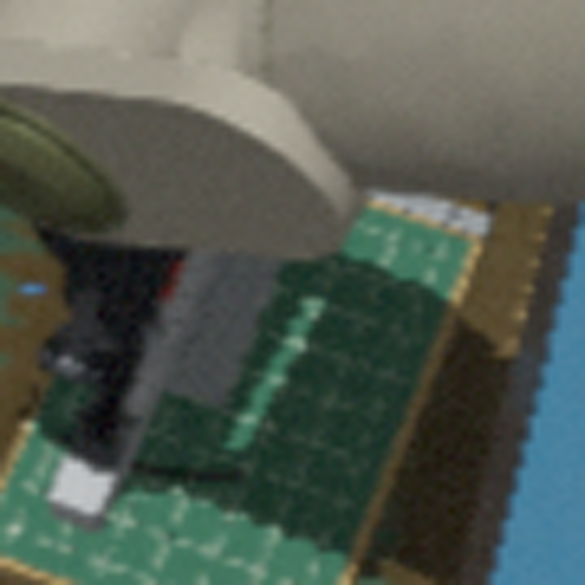

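View pics/top10.png

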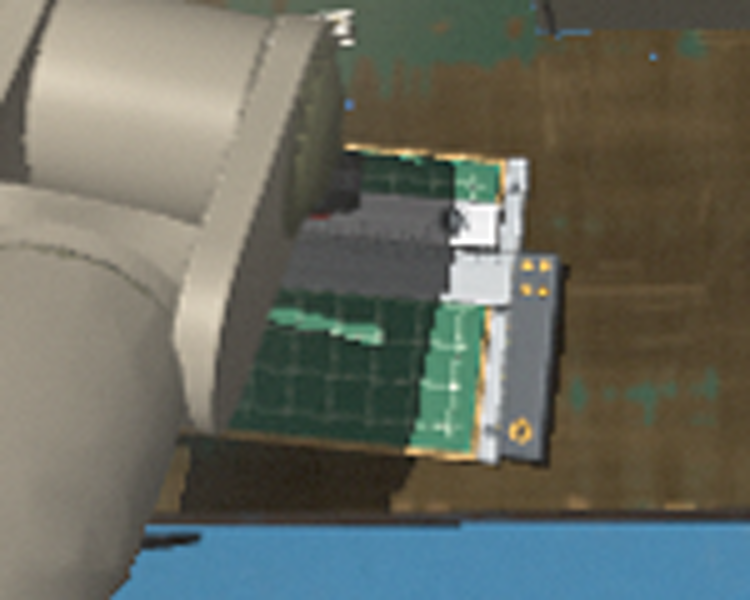

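```bash
python3 -m handwheel '[{"delta_pos":[0,0.15,0],"twist":[0,0,0],"jaw":0},{"delta_pos":[0,0.3,0],"twist":[0,0,0],"jaw":0},{"delta_pos":[0,0.45,0],"twist":[0,0,0],"jaw":0},{"delta_pos":[0,0.6,0],"twist":[0,0,0],"jaw":0},{"delta_pos":[0,0.7,0],"twist":[0,0,0],"jaw":0},{"delta_pos":[0,0.8,0],"twist":[0,0,0],"jaw":0},{"delta_pos":[0,0.9,0],"twist":[0,0,0],"jaw":0},{"delta_pos":[0,1,0],"twist":[0,0,0],"jaw":0},{"delta_pos":[0,1,0],"twist":[0,0,0],"jaw":0},{"delta_pos":[0,1,0],"twist":[0,0,0],"jaw":0}]'
python3 g.py
```

```text
time_s: 24.43
eef_pos: [526.6, 3.4, 57.9]
ee_rot: [-0.524, 0.525, 0.475, -0.475]
force: [-1.9, -4.1, 6.0]
grip_width: 0.0
t 24.43 p [526.62   3.44  57.85] yawx 1.4721 F [-1.9 -4.1  6. ] Tq [-0.69  0.27 -0.01] w 0.000 tilt [ 0.0011 -0.0012]
board tcp [38.14 15.68] board F [-1.5 -4.3]
```

```bash
python3 -m handwheel '[{"delta_pos":[0,0.08,0],"twist":[0,0,0],"jaw":0},{"delta_pos":[0,0.16,0],"twist":[0,0,0],"jaw":0},{"delta_pos":[0,0.25,0],"twist":[0,0,0],"jaw":0},{"delta_pos":[0,0.3,0],"twist":[0,0,0],"jaw":0},{"delta_pos":[0,0.3,0],"twist":[0,0,0],"jaw":0},{"delta_pos":[0,0.3,0],"twist":[0,0,0],"jaw":0},{"delta_pos":[0,0.3,0],"twist":[0,0,0],"jaw":0},{"delta_pos":[0,0.3,0],"twist":[0,0,0],"jaw":0},{"delta_pos":[0,0.3,0],"twist":[0,0,0],"jaw":0},{"delta_pos":[0,0.3,0],"twist":[0,0,0],"jaw":0}]'
python3 g.py
```

```text
time_s: 25.27
eef_pos: [527.5, 3.3, 57.0]
ee_rot: [-0.523, 0.525, 0.475, -0.474]
force: [-7.8, -4.1, 27.1]
grip_width: 0.003
t 25.27 p [527.51   3.3   57.05] yawx 1.4723 F [-7.8 -4.1 27.1] Tq [-0.58  1.22  0.03] w 0.003 tilt [ 0.0038 -0.0018]
board tcp [39.04 15.64] board F [-7.3 -5. ]
```

```bash
python3 -m handwheel '[{"delta_pos":[0,-0.3,0],"twist":[0,0,0],"jaw":0},{"delta_pos":[0,-1,0],"twist":[0,0,0],"jaw":0},{"delta_pos":[0,-3,0],"twist":[0,0,0],"jaw":0},{"delta_pos":[0,-6,0],"twist":[0,0,0],"jaw":0},{"delta_pos":[-2.5,-8,1.5],"twist":[0,0,0],"jaw":0},{"delta_pos":[-6,-8,3.5],"twist":[0,0,0],"jaw":0},{"delta_pos":[-9.5,-8,5.5],"twist":[0,0,0],"jaw":0},{"delta_pos":[-13,-8,7],"twist":[0,0,0],"jaw":0},{"delta_pos":[-16.5,-8,8],"twist":[0,0,0],"jaw":0},{"delta_pos":[-20.5,-8,8],"twist":[0,0,0],"jaw":0}]'
python3 g.py; python3 snap.py 11
```

```text
time_s: 26.1
eef_pos: [424.5, -192.4, 134.4]
ee_rot: [0.524, -0.524, -0.475, 0.475]
force: [1.5, -0.4, 0.3]
grip_width: 0.002
t 26.10 p [ 424.54 -192.41  134.43] yawx 1.4724 F [ 1.5 -0.4  0.3] Tq [-0.02 -0.06 -0.02] w 0.002 tilt [-0.0008  0.0011]
board tcp [ -42.03 -190.11] board F [ 1.5 -0.2]
```

View pics/scene11.png

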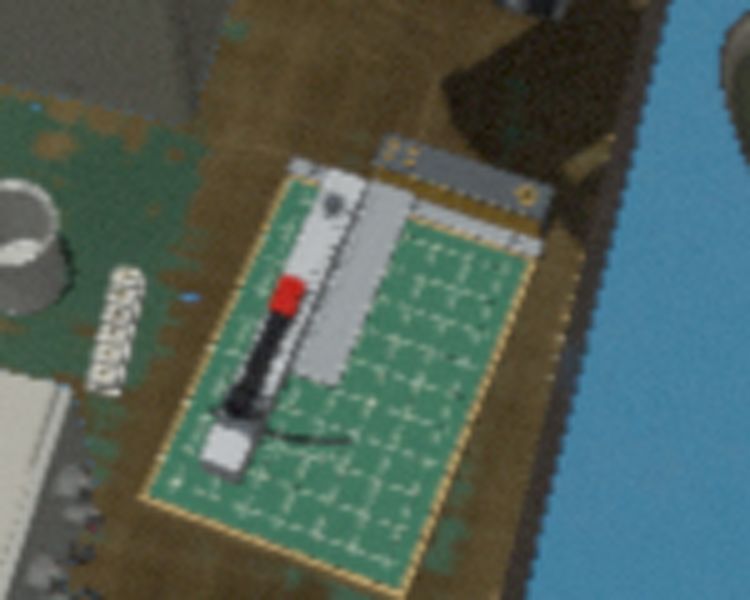

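View pics/top11.png

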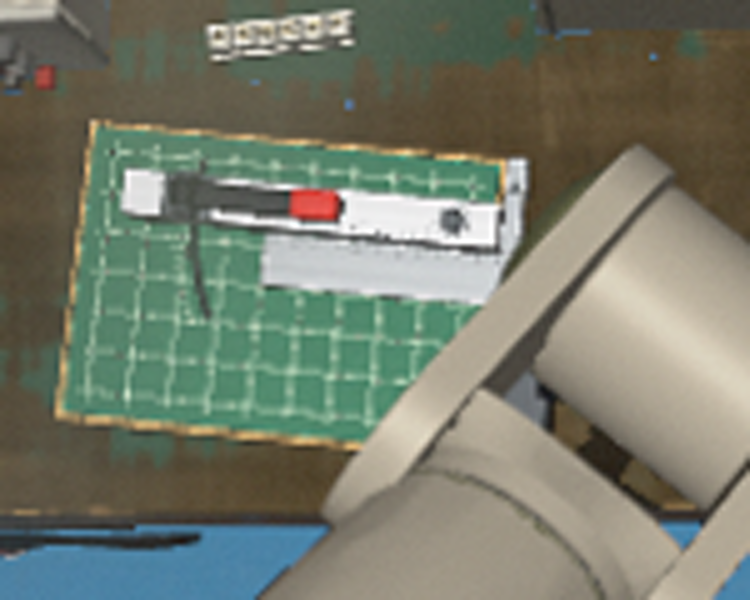

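Run:
```python
from h import *
th=-.105;C=np.array([487,-8]);R=np.array([[np.cos(th),-np.sin(th)],[np.sin(th),np.cos(th)]])
for n in("top","scene"):
    a,b=load(n+"8"),load(n+"11")
    ga=cv2.cvtColor(a["frame"],cv2.COLOR_RGB2GRAY).astype(np.float32);gb=cv2.cvtColor(b["frame"],cv2.COLOR_RGB2GRAY).astype(np.float32)
    for nm,bp,z in (("fence end",(36,82),41.5),("fence pivot",(38,-78),41.5),("blade tip",(14,5),24),("board corner",(-70,105),19),("stock",(-15,-121),44)):
        w=C+R@np.array(bp); p=proj(a,[[*w,z]])[0]; h=9
        ca=cv2.getRectSubPix(ga,(2*h,2*h),tuple(map(float,p)));cb=cv2.getRectSubPix(gb,(2*h,2*h),tuple(map(float,p)))
        s,r=cv2.phaseCorrelate(ca,cb,cv2.createHanningWindow((2*h,2*h),cv2.CV_32F))
        W=onplane(a,[p,p+np.array(s)],z); d=(W[1]-W[0])[:2]@R
        print(n,nm,p.round(1),"px",np.round(s,2),"board mm",d.round(2),"resp %.2f"%r)
```

```text
top fence end [221.5 244. ] px [-0.12 -0.27] board mm [0.63 0.38] resp 1.04
top fence pivot [286.6 249.1] px [-0.02 -0.01] board mm [0.02 0.06] resp 0.99
top blade tip [252.6 256.6] px [-0.2   0.17] board mm [-0.46  0.46] resp 1.03
top board corner [209.2 286.9] px [-0.06 -0.05] board mm [0.1  0.17] resp 0.98
top stock [302.1 272.3] px [11.51 17.32] board mm [-38.93 -31.43] resp -0.02
scene fence end [291.6 332.4] px [ 0.29 -0.06] board mm [-0.65 -0.43] resp 0.95
scene fence pivot [313.2 281.4] px [ 0.05 -0.11] board mm [ 0.   -0.37] resp 1.00
scene blade tip [310.3 312.6] px [-0.26  0.13] board mm [0.52 0.6 ] resp 0.84
scene board corner [326.3 357.2] px [0.11 0.13] board mm [-0.38  0.23] resp 0.97
scene stock [336.5 274.2] px [-0.02  0.04] board mm [-0.    0.14] resp 0.94
```

```bash
python3 -m handwheel '[{"delta_pos":[0,0,1.5],"twist":[0,0,0],"jaw":0},{"delta_pos":[1.5,0,4],"twist":[0,0,0],"jaw":0},{"delta_pos":[4.5,1,6],"twist":[0,0,0],"jaw":0},{"delta_pos":[7.2,4,6.2],"twist":[0,0,0],"jaw":0},{"delta_pos":[7.4,7,6.2],"twist":[0,0,0],"jaw":0},{"delta_pos":[7.4,9.5,6.2],"twist":[0,0,0],"jaw":0},{"delta_pos":[7.4,10.8,6.2],"twist":[0,0,0],"jaw":0},{"delta_pos":[7.4,10.9,6.2],"twist":[0,0,0],"jaw":0},{"delta_pos":[7.4,10.9,6.2],"twist":[0,0,0],"jaw":0},{"delta_pos":[7.4,10.9,6.2],"twist":[0,0,0],"jaw":0}]'
python3 g.py
```

```text
time_s: 27.03
eef_pos: [372.5, -112.3, 26.1]
ee_rot: [-0.524, 0.524, 0.475, -0.475]
force: [-0.3, -0.4, -0.7]
grip_width: -0.0
t 27.03 p [ 372.47 -112.32   26.08] yawx 1.4722 F [-0.3 -0.4 -0.7] Tq [-0.03  0.05  0.01] w -0.000 tilt [ 0.0009 -0.0005]
board tcp [-102.5  -116.16] board F [-0.3 -0.5]
```

```bash
python3 -m handwheel '[{"delta_pos":[-0.3,0.05,-0.5],"twist":[0,0,0],"jaw":0},{"delta_pos":[-0.6,0.1,-1.1],"twist":[0,0,0],"jaw":0},{"delta_pos":[-0.6,0.1,-1.5],"twist":[0,0,0],"jaw":0},{"delta_pos":[-0.6,0.1,-1.7],"twist":[0,0,0],"jaw":0},{"delta_pos":[-0.6,0.1,-1.8],"twist":[0,0,0],"jaw":0},{"delta_pos":[-0.6,0.1,-1.85],"twist":[0,0,0],"jaw":0},{"delta_pos":[-0.6,0.1,-1.9],"twist":[0,0,0],"jaw":0},{"delta_pos":[-0.6,0.1,-1.95],"twist":[0,0,0],"jaw":0},{"delta_pos":[-0.6,0.1,-2.0],"twist":[0,0,0],"jaw":0},{"delta_pos":[-0.6,0.1,-2.05],"twist":[0,0,0],"jaw":0}]'
python3 g.py
```

```text
time_s: 27.87
eef_pos: [391.0, -120.0, 24.2]
ee_rot: [0.525, -0.523, -0.474, 0.475]
force: [-8.9, -2.0, 5.7]
grip_width: 0.0
t 27.87 p [ 390.98 -120.02   24.24] yawx 1.4724 F [-8.9 -2.   5.7] Tq [-0.26  1.24 -0.02] w 0.000 tilt [-0.0022  0.0007]
board tcp [ -83.26 -121.8 ] board F [-8.6 -3. ]
```

```bash
python3 -m handwheel '[{"delta_pos":[0,0,0.4],"twist":[0,0,0],"jaw":0},{"delta_pos":[0,-0.5,1.3],"twist":[0,0,0],"jaw":0},{"delta_pos":[-0.5,-2,1.5],"twist":[0,0,0],"jaw":0},{"delta_pos":[-2.5,-3,1],"twist":[0,0,0],"jaw":0},{"delta_pos":[-4,-3,-1.5],"twist":[0,0,0],"jaw":0},{"delta_pos":[-4,-3,-4.5],"twist":[0,0,0],"jaw":0},{"delta_pos":[-4,-2.2,-6],"twist":[0,0,0],"jaw":0},{"delta_pos":[-4,-1,-6],"twist":[0,0,0],"jaw":0},{"delta_pos":[-4,0,-6],"twist":[0,0,0],"jaw":0},{"delta_pos":[-4,0,-6],"twist":[0,0,0],"jaw":0}]'
python3 g.py
```

```text
time_s: 28.7
eef_pos: [446.3, -165.2, 22.5]
ee_rot: [0.525, -0.523, -0.474, 0.475]
force: [0.4, 0.6, -0.4]
grip_width: -0.004
t 28.70 p [ 446.31 -165.21   22.52] yawx 1.4719 F [ 0.4  0.6 -0.4] Tq [0.03 0.06 0.03] w -0.004 tilt [-0.003   0.0022]
board tcp [ -23.35 -160.71] board F [0.4 0.6]
```

Contact was at -144.7 before; 16 mm to go.

```bash
python3 -m handwheel '[{"delta_pos":[0.5,0,0],"twist":[0,0,0],"jaw":0},{"delta_pos":[1.0,0,0],"twist":[0,0,0],"jaw":0},{"delta_pos":[1.3,0,0],"twist":[0,0,0],"jaw":0},{"delta_pos":[1.45,0,0],"twist":[0,0,0],"jaw":0},{"delta_pos":[1.55,0,0],"twist":[0,0,0],"jaw":0},{"delta_pos":[1.6,0,0],"twist":[0,0,0],"jaw":0},{"delta_pos":[1.65,0,0],"twist":[0,0,0],"jaw":0},{"delta_pos":[1.7,0,0],"twist":[0,0,0],"jaw":0},{"delta_pos":[1.75,0,0],"twist":[0,0,0],"jaw":0},{"delta_pos":[1.8,0,0],"twist":[0,0,0],"jaw":0}]'
python3 g.py
```

```text
time_s: 29.53
eef_pos: [449.4, -149.5, 24.7]
ee_rot: [-0.523, 0.525, 0.474, -0.475]
force: [-4.8, -12.2, 1.9]
grip_width: -0.003
t 29.53 p [ 449.41 -149.49   24.68] yawx 1.4725 F [ -4.8 -12.2   1.9] Tq [-1.81  0.86  0.01] w -0.003 tilt [ 0.0003 -0.0025]
board tcp [ -21.98 -144.74] board F [ -3.5 -12.7]
```

```bash
python3 -m handwheel '[{"delta_pos":[-0.3,0,0],"twist":[0,0,0],"jaw":0},{"delta_pos":[-1.2,0,0],"twist":[0,0,0],"jaw":0},{"delta_pos":[-2,-1.5,0],"twist":[0,0,0],"jaw":0},{"delta_pos":[-3,-4,1],"twist":[0,0,0],"jaw":0},{"delta_pos":[-4,-8,3],"twist":[0,0,0],"jaw":0},{"delta_pos":[-6,-11,5],"twist":[0,0,0],"jaw":0},{"delta_pos":[-8,-13,7],"twist":[0,0,0],"jaw":0},{"delta_pos":[-10,-14,8.5],"twist":[0,0,0],"jaw":0},{"delta_pos":[-12,-14,9],"twist":[0,0,0],"jaw":0},{"delta_pos":[-12,-14,9],"twist":[0,0,0],"jaw":0}]'
python3 g.py; python3 snap.py 12
python3 - <<'E'
from h import *
C=np.array([487,-8])
for k in ("8","12"):
  for n in ("top","scene"):
    c=load(n+k)
    u,v=proj(c,[[480,-50,20]])[0].astype(int)
    if n=="top": E=dict(fenceback=([[130,170],[260,184]] if 0 else [[345,192],[495,205]],41.5),fenceface=([[330,235],[495,248]],41.5),bladein=([[262,285],[500,305]],24),stockout=([[557,268],[543,460]],44),stockin=([[513,310],[502,455]],44),bfront=([[60,417],[480,458]],19),bedge=([[485,310],[472,455]],19))
    else: E=dict(bladein=([[413,205],[343,385]],24),stockout=([[400,137],[550,188]],44),stockin=([[380,163],[548,217]],44),bfront=([[403,595],[537,258]],19),bleft=([[143,497],[403,595]],19))
    for nm,(e,z) in E.items():
        q=(np.array(e,float)+.5)/5-.5+[u-75,v-60]
        x,dv,res=edgefit(c,q[0],q[1],z,hw=2); a=np.arctan2(dv[1],dv[0]); print(k,n,nm,"%.4f res %.2f"%((a+np.pi/4)%(np.pi/2)-np.pi/4,res))
E
```

```text
time_s: 30.37
eef_pos: [346.9, -261.7, 165.2]
ee_rot: [-0.524, 0.526, 0.474, -0.474]
force: [0.0, 0.0, -0.6]
grip_width: 0.001
t 30.37 p [ 346.94 -261.68  165.21] yawx 1.4686 F [ 0.   0.  -0.6] Tq [-0.01 -0.05 -0.02] w 0.001 tilt [ 0.0015 -0.0023]
board tcp [-111.63 -267.41] board F [0. 0.]
8 top fenceback -0.1103 res 0.81
8 top fenceface -0.1086 res 1.21
8 top bladein -0.1005 res 0.75
8 top stockout -0.1087 res 0.68
8 top stockin -0.0906 res 0.91
8 top bfront -0.1076 res 0.51
8 top bedge -0.1005 res 1.53
8 scene bladein -0.0973 res 0.70
8 scene stockout -0.1061 res 0.57
8 scene stockin -0.0801 res 0.64
8 scene bfront -0.1092 res 0.22
8 scene bleft -0.1090 res 0.60
12 top fenceback -0.1321 res 0.83
12 top fenceface -0.1074 res 1.00
12 top bladein -0.1049 res 0.76
12 top stockout -0.1019 res 0.62
12 top stockin -0.0895 res 0.87
12 top bfront -0.1048 res 0.52
12 top bedge -0.1002 res 1.54
12 scene bladein -0.1018 res 0.65
12 scene stockout -0.1148 res 0.38
12 scene stockin -0.0849 res 0.47
12 scene bfront -0.1092 res 0.23
12 scene bleft -0.1106 res 0.80
```

View pics/top12.png

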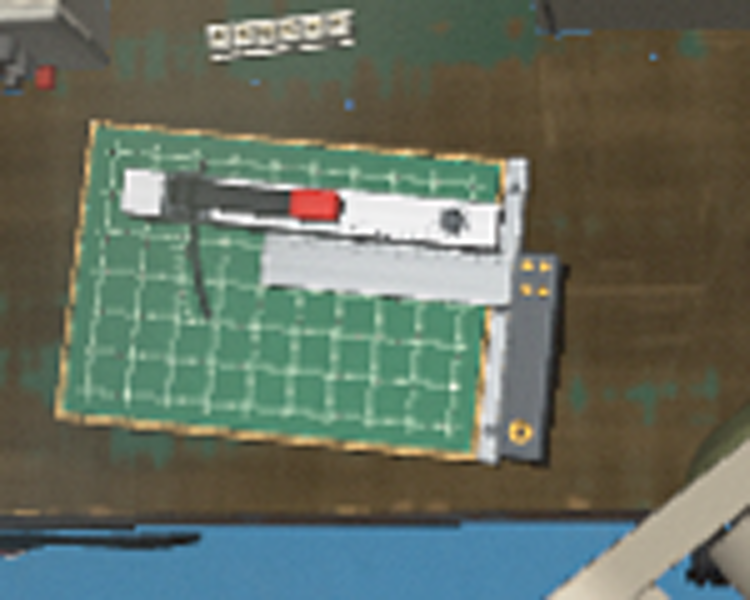

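View pics/scene12.png

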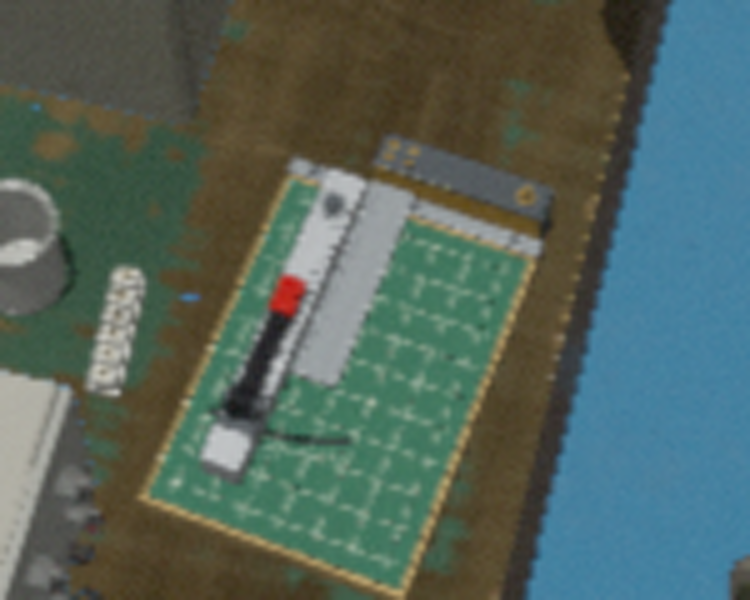

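```bash
python3 -c "
from rig import ctrl; print(ctrl.finish_job())"
```

```text
the job is handed in; nothing more can be done
None
```

The fence is trued and locked, and I handed the job in at about 30 s of the 54 s allowed. No verdict came back.

- **Bedding:** I gripped the square, set its stock on the steel edge, and slid it along until the fence lay along the blade. Then I let go and settled it with light pushes, about 17 N onto the edge and 16 N toward the fence. On the way the slide jammed once, reaching about 33 N, and I eased the downward and sideways pressure to free it.
- **Locking:** I pressed the clamp lever down to a hard stop, with the fingertips 57 mm above the bench and pushing at 27 N. The pictures show the lever lying along the bar.
- **Contact check:** After locking, I pushed again in both directions. The square stopped within 0.1 mm of where it had stopped before.
- **Picture check:** The blade's inner edge, the fence face, the stock's outer edge and the board all measured between -0.100 and -0.115 rad.
    - **Disagreed:** the stock's inner edge read about -0.09 and the fence's back edge -0.13. I put both down to poor edge fits, because shadow and brass confuse the first and the low resolution hurts the second.
    - **Less certain:** pressing the lever may have turned the fence by about 0.004 rad. The two views disagreed on the direction, and it is well inside the 0.015 rad limit.
- **Bystanders:** I touched none of the other things. I did not measure their positions again at the end.

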